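# Assemble a consolidation cell for its calibration run

### The arm

A 7-joint arm with a two-finger parallel gripper is mounted at the origin on a cart in front of the work surface, level with it; the furniture and walls round the work are solid. World frame = base frame: x ahead of the robot, y to its left, z up, the work surface at z = 0. Lengths are in m, angles in rad, forces in N, time in s.
With the tool pointing down it reaches from about 0.425 to 0.925 m from the base axis. Payload 6.8 kg.
Tool frame: the origin (TCP) lies at the very end of the fingers, on their centre line; the grasp point (between the pads) lies bot.tcp_to_grasp behind it (bot.tcp_to_grasp is the distance from the TCP to the grasp point, in m); z points along the fingers, y is the line along which they close (so a half turn about z gives the same grasp; the last joint's range is limited). The gripper opens to 85 mm and grips with 20 to 120 N. Pads are 22 mm wide; open, the fingers measure 114 mm over their backs; the gripper's body (76 mm by 85 mm) begins 54 mm behind the grasp point. The pads swing forward as they close: fully open they stand 13 mm farther back than shut.
Start: joints at [1.006, 0.477, 0.022, 1.555, -0.011, 1.109, -0.083], TCP at [0.298, -0.606, 0.231] pointing down, gripper open.
Joint ranges: [-2.96, 2.96], [-0.34, 2.1], [-1.41, 1.46], [0.24, 2.44], [-1.37, 4.51], [0.17, 1.92], [-2.96, 2.96]. Speed limits (rad/s): [2.39, 2.39, 3.14, 3.14, 3.14, 3.14, 3.14].

### API

Orientations are given as a unit quaternion [w, x, y, z].
In Python, from station import bot gives the robot as it stands.
- The arm moves only by the tool servo_tool, never from a script. Its argument "motion" is a list that holds one entry, the list of rows, each a list of 7 numbers: the shift along the tool's x, y, z in m, then the turn, a rotation vector about the tool's x, y, z in units of 5 degrees (1.0 is 5 degrees), then the opening, from 0 (shut) to 1 (fully open). A call has 1 to 20 rows; each row is the pose to reach, as a shift and turn from the pose commanded when the call began, along the tool's axes at that moment; what a row does not reach only later rows make up. A row lasts 1/12 s, in which the tool goes at most 41.7 mm and 7.16 degrees, less where a joint would pass 70% of its speed; a pose out of reach is approached as far as the arm can. A call with a gripper value outside its range is refused whole. The fingers move at their own pace and stop on an object; "grip_force" is the grip in N (left out, the last holds). Time passes only in rows, so rows that repeat a pose let the fingers close. It gives the time, the measured TCP pose, the force, the opening and the grip force at its end, in the units of the state.
- bot.get_obs(): the state, without advancing time (a new reading comes with each control period).
- bot.read_camera(name): name is "side" or "top" or "wrist"; returns a dict with "img" (384x512x3 uint8, red, green, blue), "K" (3x3 intrinsics, pixels), "pose" (4x4, takes a point from camera to world coordinates). Camera axes: x right, y down, z forward; pixel columns grow to the right and rows downward; lengths in m; the calibration is good to about 2 mm. A picture is of the moment at which its call begins. There is no depth.
- bot.hand_in(): hands the job in; it is judged then, once.
The state is a dict: "t": time; "q": joint angles; "joint_vel": joint speeds; "joint_torque": joint torques, N m; "eef_pos": TCP position; "tool_rot": TCP orientation; "contact_force": force on the tool from outside, world axes, zero at the start; "torque": the same for the moment, N m; "gripper_width": opening from 0.0 (shut) to 1.0 (fully open); "grasp_force": force on a finger pad.
Only numpy, scipy, OpenCV 4.12 (cv2) and the standard library are available. Lean on these libraries where they do the work, as an engineer would, in place of code of your own. Each camera call takes 0.05 s, during which the arm holds its last target. There are 200 camera calls.

### The job

Build up the consolidation cell for its calibration run from the parts on the dark mat, from the bottom up: put the mid-sized of the three porous stones into the round seat in the middle of the cell, set the steel ring over it, then lay the smallest stone in the mouth of the ring, and last put the loading cap with its stem up on that stone. Each part must lie level and fully home, and be let go, before the next goes on. Leave the largest stone, which belongs to another cell, and the lidded tin where they lie on the mat.

Things in the scene. Friction and masses are not known exactly. Their poses are not given: they have to be found in the camera images.
- cell: The consolidation cell, fixed to the table, to the left or the right of the middle: a round aluminium base 168 mm across and 10 mm thick with a low clear wall (138 mm inside diameter, top 28 mm above the table) and a small brass drain fitting at one side. Origin: centre of its underside, on the table; z up.
- cell_seat (a point): Centre of the floor of the seat in the middle of the cell, 10 mm above the table: a raised steel collar (75 mm outside and 61 mm inside diameter) standing 5 mm above the floor of the cell. The lower stone drops into it and then rises 9 mm above the collar.
- stone_lower: The mid-sized porous stone, 57 mm in diameter: flat round disc of pale grey porous stone, plain, 14 mm thick, bevelled 3 mm at its lower and 2 mm at its upper edge; it belongs in the seat of the cell. Origin: centre of its underside, z up.
- ring: The steel ring, 68 mm outside diameter, 32 mm high, 0.4 kg, a calibration disc fixed inside; right way up on the mat. Its underside, a 61 mm bore 8 mm deep, goes over the lower stone until the stone's top carries it, its lower edge then 6 mm above the seat's floor. Its mouth on top is 50 mm wide, 6 mm deep down to the disc. Origin: centre of its underside, z up.
- stone_upper: The smallest porous stone, 46 mm in diameter: flat round disc of pale grey porous stone, plain, 14 mm thick, bevelled 3 mm at its lower and 2 mm at its upper edge; it belongs in the mouth of the ring, where it rises 8 mm above the ring's top; its underside is then 32 mm above the floor of the seat. Origin: centre of its underside, z up.
- cap: The aluminium loading cap, 0.22 kg, stem up on the mat: a disc 60 mm in diameter, 13 mm high, with a round stem 24 mm in diameter, 18 mm tall on top (31 mm in all). Its underside, a 50 mm bore 7 mm deep, goes over the upper stone until the stone's top carries it, its lower edge then 39 mm above the seat's floor. Origin: centre of its underside, z up.
- stone_spare: The largest porous stone, 74 mm in diameter, 14 mm thick, too big for this cell; stays where it is. Origin: centre of its underside, z up.
- tin: A lidded aluminium moisture tin, 68 mm in diameter, 40 mm high, standing among the parts; stays where it is. Origin: centre of its underside, z up.
- mat: The dark rubber mat, fixed, 250 x 360 x 4 mm (x, y, z), on the other side of the middle from the cell. The parts, the spare stone and the tin stand on it in any order, in two rows of three along y: rows 120 mm apart along its x, places in a row 110 mm apart, each within 5 mm. Origin: centre of its underside, on the table.
Not all that is in view belongs to the job. Leave any blue look-alike of the ring alone.

How it is judged:
On the way, in this order (a step that is already met when the one before it is completed fails the run):
1. the mid-sized stone lies fully home in the seat of the cell, let go (z of stone_lower in the frame of cell between 0.007 and 0.013 m and horizontal distance between stone_lower and cell_seat below 0.006 m and angle between stone_lower's own z axis and vertical below 0.07 rad and contact force between the fingers and stone_lower below 0.1 N), for 0.2 s.
2. the steel ring stands fully down over that stone, let go (z of stone_lower in the frame of cell between 0.007 and 0.013 m and horizontal distance between stone_lower and cell_seat below 0.006 m and angle between each of stone_lower, ring's own z axis and vertical below 0.07 rad and z of ring in the frame of cell between 0.013 and 0.019 m and horizontal distance between ring and cell_seat below 0.009 m and contact force between the fingers and ring below 0.1 N), for 0.2 s.
3. the smallest stone lies flat in the mouth of the ring, let go (z of stone_lower in the frame of cell between 0.007 and 0.013 m and horizontal distance between stone_lower and cell_seat below 0.006 m and angle between each of stone_lower, ring, stone_upper's own z axis and vertical below 0.07 rad and z of ring in the frame of cell between 0.013 and 0.019 m and horizontal distance between ring and cell_seat below 0.009 m and z of stone_upper in the frame of cell between 0.039 and 0.045 m and horizontal distance between stone_upper and cell_seat below 0.011 m and contact force between the fingers and stone_upper below 0.1 N), for 0.2 s.
4. the loading cap sits fully down on the smallest stone, stem up, let go (z of stone_lower in the frame of cell between 0.007 and 0.013 m and horizontal distance between stone_lower and cell_seat below 0.006 m and angle between each of stone_lower, ring, stone_upper, cap's own z axis and vertical below 0.07 rad and z of ring in the frame of cell between 0.013 and 0.019 m and horizontal distance between ring and cell_seat below 0.009 m and z of stone_upper in the frame of cell between 0.039 and 0.045 m and horizontal distance between stone_upper and cell_seat below 0.011 m and z of cap in the frame of cell between 0.046 and 0.052 m and horizontal distance between cap and cell_seat below 0.013 m and contact force between the fingers and cap below 0.1 N), for 0.2 s.
At the end, for the whole second after the job is handed in: In the cell, from below: mid-sized stone, steel ring, smallest stone, loading cap, each within 3 mm of its seated height, tilted less than 4 degrees, within 6, 9, 11 and 13 mm (in that order) of the middle of the seat, at rest; the largest stone and the tin within 20 mm of where they were (z of stone_lower in the frame of cell between 0.007 and 0.013 m and horizontal distance between stone_lower and cell_seat below 0.006 m and angle between each of stone_lower, ring, stone_upper, cap's own z axis and vertical below 0.07 rad and linear speed of each of stone_lower, ring, stone_upper, cap below 0.01 m/s and angular speed of each of stone_lower, ring, stone_upper, cap below 0.1 rad/s and z of ring in the frame of cell between 0.013 and 0.019 m and horizontal distance between ring and cell_seat below 0.009 m and z of stone_upper in the frame of cell between 0.039 and 0.045 m and horizontal distance between stone_upper and cell_seat below 0.011 m and z of cap in the frame of cell between 0.046 and 0.052 m and horizontal distance between cap and cell_seat below 0.013 m and distance of each of stone_spare, tin from where it was at the start of the episode below 0.02 m); the robot touches nothing.
It fails at once if the largest stone is pushed more than 20 mm (distance of stone_spare from where it was at the start of the episode above 0.02 m).
It fails at once if the lidded tin is pushed more than 20 mm (distance of tin from where it was at the start of the episode above 0.02 m).
It also fails if it takes over 109 s, if anything falls off the work surface, if the arm or the gripper's body presses on something with over 40 N, if the wrist force passes 120 N, or if a joint passes its speed limit or range.

## Working session

There is one attempt and no reset: what is moved stays moved. The work goes in short steps, Python scripts to look and compute and a tool call to move; the robot and the scene stay as the last step left them, time stands still between calls to the robot, and variables do not carry over. Pictures are saved under pics/ and viewed, at most 16 in all, crops included, and the job is handed in when it is done.

Besides the shell and the picture viewer there is one more tool, called after "Call:" as name(argument=value, ...) on one line, values as JSON. servo_tool: Moves the arm, as the interface text tells. Its arguments: {"type":"object","properties":{"motion":{"type":"array"},"grip_force":{"type":"number"}},"required":["motion"]}

```bash
mkdir -p pics; ls; cat > h.py <<'E'
import numpy as np, cv2
from station import bot
def ray(c,u,v,z):
    d=c["pose"][:3,:3]@np.linalg.inv(c["K"])@np.array([u,v,1.]); o=c["pose"][:3,3]
    return o+d*(z-o[2])/d[2]
def proj(c,p):
    T=np.linalg.inv(c["pose"]); q=c["K"]@(T[:3,:3]@np.array(p)+T[:3,3]); return q[:2]/q[2]
def snap(n,f):
    c=bot.read_camera(n); cv2.imwrite("pics/"+f,c["img"][:,:,::-1]); np.savez("pics/"+f[:-4],**c); return c
E
python3 - <<'E'
from h import *
np.set_printoptions(precision=4,suppress=True)
print(bot.get_obs(),bot.tcp_to_grasp)
for n in["top","side"]:
    c=snap(n,n+"0.png"); print(n,c["K"],c["pose"])
E
```

```text
pics
{'t': 0.0, 'q': array([ 1.0059,  0.4778,  0.0223,  1.5565, -0.0115,  1.1093, -0.0831]), 'joint_vel': array([ 0.0011,  0.0005, -0.0017, -0.0006, -0.0007, -0.0006,  0.0006]), 'joint_torque': array([ -0.0014, -59.6448,   1.6078, -28.1191,   0.0126,   0.0093,
        -0.    ]), 'eef_pos': array([ 0.2974, -0.6053,  0.2303]), 'tool_rot': array([-0.0009,  0.974 ,  0.2264, -0.0003]), 'contact_force': array([-0.2439, -0.5345,  0.0419]), 'torque': array([ 0.0264,  0.0046, -0.0293]), 'grasp_force': 0.0, 'gripper_width': 1.0024271966792304} 0.0187
top [[479.4302   0.     257.9944]
 [  0.     479.4302 199.3935]
 [  0.       0.       1.    ]] [[ 0.0013 -0.9779  0.2093  0.2185]
 [-1.     -0.0009  0.0017 -0.0519]
 [-0.0014 -0.2093 -0.9779  1.3754]
 [ 0.      0.      0.      1.    ]]
side [[444.8787   0.     258.648 ]
 [  0.     444.8787 196.5852]
 [  0.       0.       1.    ]] [[-0.6835  0.5923 -0.4267  1.2071]
 [ 0.73    0.5551 -0.3988  0.5901]
 [ 0.0006 -0.5841 -0.8117  1.3733]
 [ 0.      0.      0.      1.    ]]
```

View pics/top0.png

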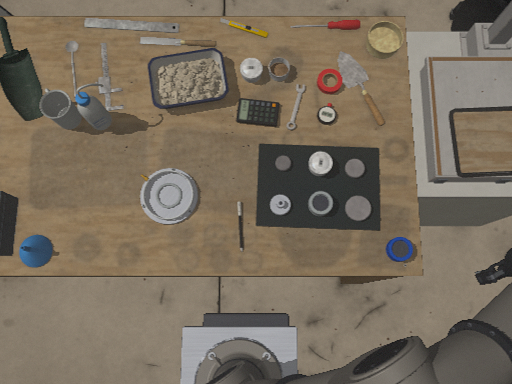

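View pics/side0.png

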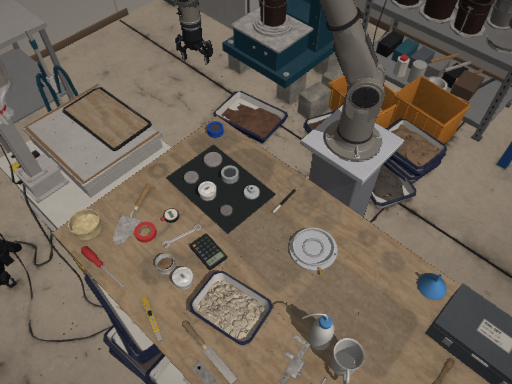

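The top view shows the mat on the right. Its far row is the small stone (283,162), tin (320,163) and a stone (355,168). Its near row is the cap (280,205), ring (320,203) and largest stone (357,208). The cell is at about (170,195), and the blue look-alike (400,249) lies off the mat. The side view agrees.

```bash
cat > m.py <<'E'
from h import *
np.set_printoptions(precision=4,suppress=True)
L=lambda f:dict(np.load("pics/"+f+".npz"))
def blobs(c,pts,r=26,s=4):
    out=[]
    for (u,v) in pts:
        im=c["img"][v-r:v+r,u-r:u+r]; g=cv2.cvtColor(cv2.resize(im,None,fx=s,fy=s,interpolation=cv2.INTER_CUBIC),cv2.COLOR_RGB2GRAY)
        t,m=cv2.threshold(g,75,255,cv2.THRESH_BINARY)
        cs,_=cv2.findContours(m,cv2.RETR_EXTERNAL,cv2.CHAIN_APPROX_NONE)
        k=min((x for x in cs if cv2.contourArea(x)>500),key=lambda x:-cv2.pointPolygonTest(x,(r*s,r*s),True))
        e=cv2.fitEllipse(k); out.append((u-r+(e[0][0]+.5)/s-.5,v-r+(e[0][1]+.5)/s-.5,e[1][0]/s,e[1][1]/s))
    return out
E
python3 - <<'E'
from m import *
n=["small","tin","mid","cap","ring","big"]
T=L("top0");S=L("side0")
tp=blobs(T,[(283,162),(320,163),(355,168),(280,205),(320,203),(357,208)],19)
sp=blobs(S,[(227,211),(207,191),(191,177),(251,192),(230,174),(213,159)],12)
for a,t,s in zip(n,tp,sp):
    z={"tin":.03,"cap":.02,"ring":.03}.get(a,.018)
    P=ray(T,*t[:2],z);Q=ray(S,*s[:2],z)
    d=np.linalg.norm(P-T["pose"][:3,3])/479.43
    print(a,np.round(t,1),P,Q,"dia",t[2]*d,t[3]*d)
print(ray(T,170,195,.01),ray(S,315,248,.01))
E
```

```text
small [282.5 162.4  14.6  15.4] [ 0.6203 -0.1216  0.018 ] [ 0.6201 -0.1228  0.018 ] dia 0.04301633659558117 0.045429656284816794
tin [319.8 162.8  23.9  25.5] [ 0.6156 -0.2299  0.03  ] [ 0.612  -0.2313  0.03  ] dia 0.07051947400745295 0.07514242481670029
mid [354.3 167.6  18.7  19.6] [ 0.6048 -0.3322  0.018 ] [ 0.6047 -0.3326  0.018 ] dia 0.05597666250178694 0.05893605120209659
cap [279.7 204.2  20.8  21.3] [ 0.4944 -0.1123  0.02  ] [ 0.4979 -0.1109  0.02  ] dia 0.060028314533591975 0.06156025532297884
ring [320.  202.6  23.9  25.5] [ 0.497  -0.2272  0.03  ] [ 0.4984 -0.2255  0.03  ] dia 0.06913143703628648 0.07357312726751403
big [357.6 207.7  24.9  26.1] [ 0.4848 -0.3368  0.018 ] [ 0.4852 -0.3371  0.018 ] dia 0.07330535020405367 0.07697261938833377
[0.5235 0.2073 0.01  ] [0.5173 0.2145 0.01  ]
```

```bash
cat > go.py <<'E'
import sys
from m import *
from scipy.spatial.transform import Rotation as R
def go(x,y,z,psi,show=True):
    o=bot.get_obs(); w,a,b,c=o["tool_rot"]; Rt=R.from_quat([a,b,c,w])
    p=np.radians(psi); G=R.from_matrix(np.array([[np.cos(p),np.sin(p),0],[np.sin(p),-np.cos(p),0],[0,0,-1]]))
    s=Rt.inv().apply(np.array([x,y,z])-o["eef_pos"]); r=(Rt.inv()*G).as_rotvec(degrees=True)/5
    print("t %.2f"%o["t"],"pos",o["eef_pos"],"row",np.round(s,4),np.round(r,2),"q7 %.2f"%o["q"][6],"w %.3f F"%o["gripper_width"],o["contact_force"])
if __name__=="__main__": go(*map(float,sys.argv[1:5]))
E
python3 go.py 0.605 -0.332 0.22 90
```

```text
t 0.10 pos [ 0.2975 -0.6053  0.2304] row [ 0.3965 -0.1097  0.0106] [ -0.02  -0.01 -12.77] q7 -0.08 w 1.004 F [ 0.097  -0.6558 -0.0252]
```

Call:
servo_tool(motion=[[[0.3965,-0.1097,0.0106,-0.02,-0.01,-12.77,1],[0.3965,-0.1097,0.0106,-0.02,-0.01,-12.77,1],[0.3965,-0.1097,0.0106,-0.02,-0.01,-12.77,1],[0.3965,-0.1097,0.0106,-0.02,-0.01,-12.77,1],[0.3965,-0.1097,0.0106,-0.02,-0.01,-12.77,1],[0.3965,-0.1097,0.0106,-0.02,-0.01,-12.77,1],[0.3965,-0.1097,0.0106,-0.02,-0.01,-12.77,1],[0.3965,-0.1097,0.0106,-0.02,-0.01,-12.77,1],[0.3965,-0.1097,0.0106,-0.02,-0.01,-12.77,1],[0.3965,-0.1097,0.0106,-0.02,-0.01,-12.77,1],[0.3965,-0.1097,0.0106,-0.02,-0.01,-12.77,1],[0.3965,-0.1097,0.0106,-0.02,-0.01,-12.77,1],[0.3965,-0.1097,0.0106,-0.02,-0.01,-12.77,1],[0.3965,-0.1097,0.0106,-0.02,-0.01,-12.77,1],[0.3965,-0.1097,0.0106,-0.02,-0.01,-12.77,1]]])

```text
t: 1.35
eef_pos: [0.6039, -0.3343, 0.2206]
tool_rot: [0.001, 0.708, 0.706, -0.001]
contact_force: [-0.2, 0.5, -0.3]
gripper_width: 1.0
grasp_force: 0.0
```

```bash
python3 -c "
from m import *
c=snap('wrist','w1.png'); print(c['K'],c['pose'])
for p in [(.605,-.332,.018),(.485,-.337,.018),(.497,-.227,.03),(.614,-.23,.04)]: print(proj(c,p))"; python3 go.py 0.605 -0.332 0.1 90
```

```text
[[292.7158   0.     255.1336]
 [  0.     292.7158 185.163 ]
 [  0.       0.       1.    ]] [[ 1.     -0.0032 -0.0004  0.6056]
 [-0.0031 -0.9468 -0.3217 -0.2516]
 [ 0.0007  0.3217 -0.9469  0.3628]
 [ 0.      0.      0.      1.    ]]
[254.6685 156.2995]
[155.471  160.6642]
[151.4184  61.3656]
[263.1041  63.3935]
t 1.40 pos [ 0.6041 -0.3341  0.2207] row [0.0024 0.0009 0.1207] [ 0.01  0.03 -0.03] q7 0.28 w 0.998 F [ 0.4701  0.0566 -0.4786]
```

View pics/w1.png

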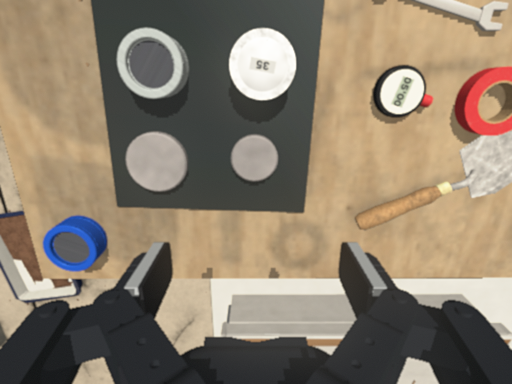

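The wrist view shows the mid stone (255,158), the large stone (156,161), the ring (152,62) and the tin (263,64). Those match the positions projected from the top view.

```bash
cat >> m.py <<'E'
def tri(obs):
    A=np.zeros((3,3));b=np.zeros(3)
    for c,u,v in obs:
        d=c["pose"][:3,:3]@np.linalg.inv(c["K"])@np.array([u,v,1.]); d/=np.linalg.norm(d); M=np.eye(3)-np.outer(d,d); A+=M;b+=M@c["pose"][:3,3]
    return np.linalg.solve(A,b)
E
python3 - <<'E'
from m import *
T=L("top0");S=L("side0");W=L("w1")
for t,s,w,z in [((355,168),(191,177),(255,158),.018),((357,208),(213,159),(156,161),.018)]:
    a=blobs(T,[t],19)[0];b=blobs(S,[s],12)[0];c=blobs(W,[w],38)[0]
    print("wrist",np.round(c,1),ray(W,*c[:2],z),"top",ray(T,*a[:2],z),"tri TS",tri([(T,*a[:2]),(S,*b[:2])]),"all",tri([(T,*a[:2]),(S,*b[:2]),(W,*c[:2])]))
E
python3 go.py 0.605 -0.332 0.02 90
```

```text
wrist [254.1 157.1  47.8  48.5] [ 0.6043 -0.333   0.018 ] top [ 0.6048 -0.3322  0.018 ] tri TS [ 0.6048 -0.3323  0.0182] all [ 0.6046 -0.3326  0.0181]
wrist [156.1 160.7  59.9  64.4] [ 0.4857 -0.337   0.018 ] top [ 0.4848 -0.3368  0.018 ] tri TS [ 0.485  -0.337   0.0178] all [ 0.4852 -0.3372  0.0174]
t 1.40 pos [ 0.6041 -0.3341  0.2207] row [0.0026 0.0008 0.2007] [ 0.01  0.03 -0.03] q7 0.28 w 0.998 F [ 0.4701  0.0566 -0.4786]
```

Call:
servo_tool(motion=[[[0.0014,0.0004,0.04,0,0.03,-0.03,0.8],[0.0014,0.0004,0.08,0,0.03,-0.03,0.8],[0.0014,0.0004,0.12,0,0.03,-0.03,0.8],[0.0014,0.0004,0.16,0,0.03,-0.03,0.8],[0.0014,0.0004,0.19,0,0.03,-0.03,0.8],[0.0014,0.0004,0.208,0,0.03,-0.03,0.8],[0.0014,0.0004,0.215,0,0.03,-0.03,0.8],[0.0014,0.0004,0.2155,0,0.03,-0.03,0.8],[0.0014,0.0004,0.2157,0,0.03,-0.03,0.8],[0.0014,0.0004,0.2157,0,0.03,-0.03,0.8]]])

```text
t: 2.23
eef_pos: [0.6071, -0.3323, 0.007]
tool_rot: [0.001, 0.706, 0.708, 0.001]
contact_force: [0.5, -0.8, 0.4]
gripper_width: 0.801
grasp_force: 0.0
```

Call:
servo_tool(motion=[[[0,0,0.002,0,0,0,0.8],[0,0,0.004,0,0,0,0.8],[0,0,0.005,0,0,0,0.8],[0,0,0.006,0,0,0,0.8],[0,0,0.006,0,0,0,0.8]]])

```text
t: 2.65
eef_pos: [0.6057, -0.3314, -0.001]
tool_rot: [-0.0, 0.706, 0.708, 0.001]
contact_force: [1.1, 0.8, 0.2]
gripper_width: 0.8
grasp_force: 0.0
```

Call:
servo_tool(motion=[[[0,0,0.001,0,0,0,0.8],[0,0,0.002,0,0,0,0.8],[0,0,0.003,0,0,0,0.8],[0,0,0.003,0,0,0,0.8]]])

```text
t: 2.98
eef_pos: [0.606, -0.3314, -0.0031]
tool_rot: [0.0, 0.706, 0.708, 0.001]
contact_force: [-1.9, 0.6, 8.3]
gripper_width: 0.798
grasp_force: 3.8
```

Call:
servo_tool(motion=[[[0,0,-0.0105,0,0,0,0.8],[0,0,-0.0105,0,0,0,0.8],[0,0,-0.0105,0,0,0,0.4],[0,0,-0.0105,0,0,0,0.4],[0,0,-0.0105,0,0,0,0.4],[0,0,-0.0105,0,0,0,0.4]]], grip_force=20)

```text
t: 3.48
eef_pos: [0.6063, -0.3317, 0.0074]
tool_rot: [0.001, 0.706, 0.708, 0.001]
contact_force: [-1.2, 1.0, 6.3]
gripper_width: 0.644
grasp_force: 20.1
```

```bash
python3 go.py 0.6045 -0.3327 0.0074 0; python3 - <<'E'
from m import *
c=snap('wrist','w2.png'); im=c["img"][150:384,80:440]; cv2.imwrite("pics/w2c.png",cv2.resize(im,None,fx=2,fy=2)[:,:,::-1])
print(bot.get_obs()["grasp_force"])
E
```

```text
t 3.48 pos [ 0.6063 -0.3317  0.0074] row [-0.001  -0.0018 -0.    ] [ 0.01 -0.02 18.03] q7 0.22 w 0.644 F [-1.205   1.0413  6.2641]
20.105625271971803
```

View pics/w2c.png

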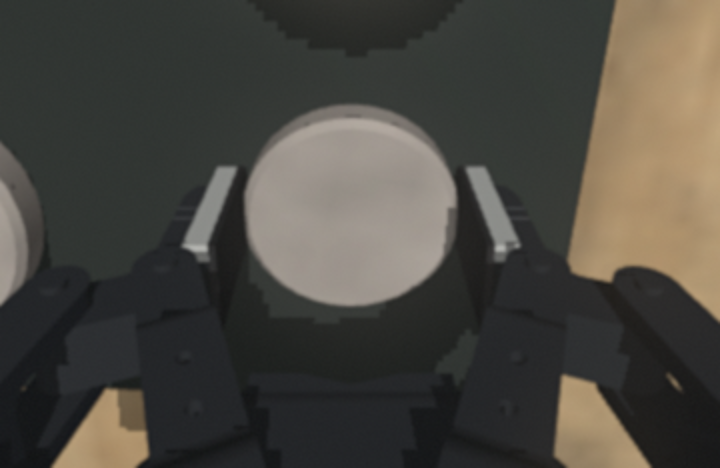

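The stone is held between the pads with the contact clear of the mat. I'll open, turn 90° and close again 1.5 mm lower, which centres the stone in the other direction.

Call:
servo_tool(motion=[[[0,0,0,0,0,0,0.85],[0,0,0,0,0,0,0.85],[0,0,0,0,0,0,0.85],[0,0,0,0,0,1.4,0.85],[0,0,0,0,0,2.8,0.85],[0,0,0,0,0,4.2,0.85],[0,0,0,0,0,5.6,0.85],[0,0,0,0,0,7.0,0.85],[0,0,0,0,0,8.4,0.85],[0,0,0,0,0,9.8,0.85],[0,0,0,0,0,11.2,0.85],[0,0,0,0,0,12.6,0.85],[0,0,0,0,0,14.0,0.85],[0,0,0,0,0,15.4,0.85],[0,0,0,0,0,16.8,0.85],[0,0,0,0,0,18.0,0.85],[0,0,0.001,0,0,18.0,0.85],[0,0,0.0015,0,0,18.0,0.85]]])

```text
t: 5.03
eef_pos: [0.6057, -0.3311, 0.0046]
tool_rot: [-0.0, 1.0, 0.003, 0.0]
contact_force: [-0.6, 0.7, -0.7]
gripper_width: 0.847
grasp_force: 0.0
```

Call:
servo_tool(motion=[[[0,0,0,0,0,0,0.4],[0,0,0,0,0,0,0.4],[0,0,0,0,0,0,0.4],[0,0,0,0,0,0,0.4],[0,0,0,0,0,0,0.4]]], grip_force=30)

```text
t: 5.45
eef_pos: [0.6058, -0.3316, 0.0051]
tool_rot: [-0.001, 1.0, 0.002, 0.001]
contact_force: [1.0, 0.1, 0.3]
gripper_width: 0.649
grasp_force: 31.9
```

Call:
servo_tool(motion=[[[0,0,-0.01,0,0,0,0.4],[0,0,-0.04,0,0,0,0.4],[0,0,-0.08,0,0,0,0.4],[0,0,-0.12,0,0,0,0.4],[0,0,-0.16,0,0,0,0.4],[0,0,-0.19,0,0,0,0.4]]])

```text
t: 5.95
eef_pos: [0.6062, -0.3322, 0.1995]
tool_rot: [0.0, 1.0, 0.001, 0.002]
contact_force: [0.5, -0.6, -0.2]
gripper_width: 0.643
grasp_force: 32.2
```

```bash
python3 go.py 0.52 0.13 0.2 90; python3 - <<'E'
from m import *
c=snap('wrist','w3.png'); im=c["img"][150:384,80:440]; cv2.imwrite("pics/w3c.png",cv2.resize(im,None,fx=2,fy=2)[:,:,::-1])
E
```

```text
t 5.95 pos [ 0.6062 -0.3322  0.1995] row [-0.0848 -0.4624 -0.0011] [  0.04  -0.03 -17.97] q7 -1.07 w 0.643 F [ 0.4781 -0.5595 -0.1676]
```

View pics/w3c.png

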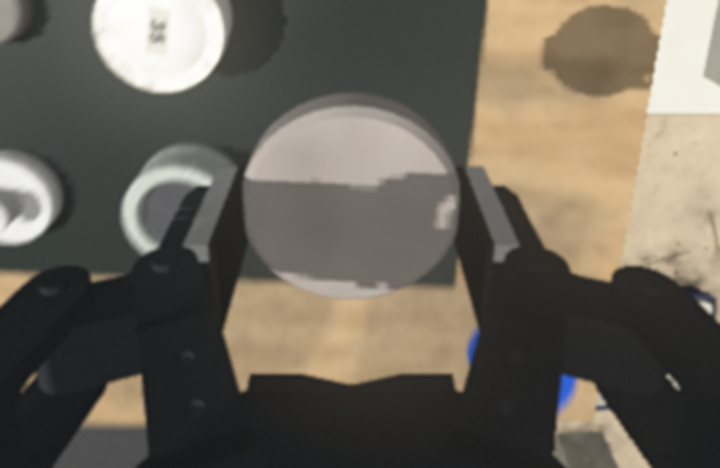

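The stone is held level, centred between the pads. Next I'll move to where the wrist camera can see the cell.

Call:
servo_tool(motion=[[[-0.008,-0.0385,0,0,0,-1.4,0.4],[-0.016,-0.077,0,0,0,-2.8,0.4],[-0.023,-0.1155,0,0,0,-4.2,0.4],[-0.03,-0.154,0,0,0,-5.6,0.4],[-0.037,-0.1925,0,0,0,-7.0,0.4],[-0.044,-0.231,0,0,0,-8.4,0.4],[-0.051,-0.27,0,0,0,-9.8,0.4],[-0.058,-0.308,0,0,0,-11.2,0.4],[-0.065,-0.347,0,0,0,-12.6,0.4],[-0.072,-0.385,0,0,0,-14.0,0.4],[-0.079,-0.42,0,0,0,-15.4,0.4],[-0.083,-0.45,0,0,0,-16.8,0.4],[-0.0848,-0.4624,0,0.04,-0.03,-17.97,0.4],[-0.0848,-0.4624,0,0.04,-0.03,-17.97,0.4],[-0.0848,-0.4624,0,0.04,-0.03,-17.97,0.4],[-0.0848,-0.4624,0,0.04,-0.03,-17.97,0.4]]])

```text
t: 7.33
eef_pos: [0.5196, 0.129, 0.1954]
tool_rot: [-0.001, 0.708, 0.706, -0.001]
contact_force: [-0.3, -1.4, -0.0]
gripper_width: 0.642
grasp_force: 32.2
```

```bash
python3 go.py 0.52 0.21 0.2 90; python3 - <<'E'
from m import *
c=snap('wrist','w4.png'); im=c["img"][0:300,106:406]; cv2.imwrite("pics/w4c.png",cv2.resize(im,None,fx=2,fy=2)[:,:,::-1])
print(proj(c,(.52,.21,.01)))
E
```

```text
t 7.33 pos [0.5196 0.129  0.1954] row [ 0.081   0.0001 -0.0045] [-0.03 -0.01 -0.04] q7 -0.46 w 0.642 F [-0.3085 -1.4168 -0.0091]
[254.2043  88.0078]
```

View pics/w4c.png

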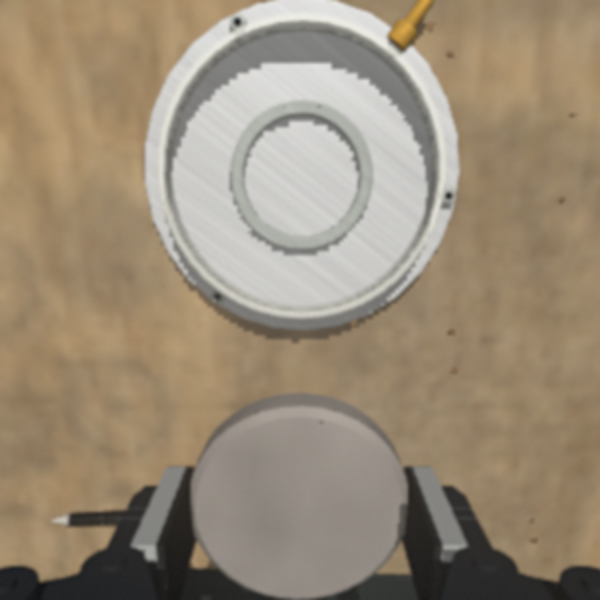

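The cell is at the top of this crop. The collar's centre is at about (302,177) in the crop, which is (257,88) in the full frame, and the stone is held below it. The brass drain is at the upper right. Now to fit the collar.

```bash
cat >> m.py <<'E'
def collar(c,u,v,r,s=6,lo=None):
    im=cv2.resize(c["img"][v-r:v+r,u-r:u+r],None,fx=s,fy=s,interpolation=cv2.INTER_CUBIC)
    g=cv2.cvtColor(im,cv2.COLOR_RGB2GRAY)
    t,m=cv2.threshold(g,0,255,cv2.THRESH_BINARY_INV+cv2.THRESH_OTSU)
    cs,h=cv2.findContours(m,cv2.RETR_CCOMP,cv2.CHAIN_APPROX_NONE); res=[]
    for k in cs:
        if len(k)<150: continue
        k=cv2.convexHull(k); e=cv2.fitEllipse(k)
        res.append((u-r+(e[0][0]+.5)/s-.5,v-r+(e[0][1]+.5)/s-.5,e[1][0]/s,e[1][1]/s))
    return t,res
E
python3 - <<'E'
from m import *
W=L("w4");T=L("top0");S=L("side0")
for n,c,u,v,r,zs in [("W",W,257,88,42,(.015,.01)),("T",T,171,195,17,(.015,.01)),("S",S,314,248,19,(.015,.01))]:
    t,res=collar(c,u,v,r); print(n,t)
    for e in res:
        P=ray(c,*e[:2],.015); print(np.round(e,1),P, "dia15",np.array(e[2:])*np.linalg.norm(P-c["pose"][:3,3])/c["K"][0,0],"z10",ray(c,*e[:2],.01)[:2])
E
```

```text
W 184.0
[256.1  89.3  72.3  78. ] [0.522  0.2088 0.015 ] dia15 [0.0797 0.086 ] z10 [0.522  0.2087]
[256.2  88.8  56.4  58.8] [0.5221 0.2093 0.015 ] dia15 [0.0622 0.0649] z10 [0.5221 0.2092]
T 142.0
[169.3 195.4  25.9  26.5] [0.5213 0.2083 0.015 ] dia15 [0.0766 0.0785] z10 [0.5224 0.2093]
[169.4 195.4  20.5  22.2] [0.5212 0.2081 0.015 ] dia15 [0.0607 0.0658] z10 [0.5223 0.2091]
S 136.0
[228.6 251.6  19.1 184.5] [0.7349 0.0069 0.015 ] dia15 [0.0667 0.6434] z10 [0.7332 0.0047]
[312.4 247.1  19.1  22.1] [0.5233 0.207  0.015 ] dia15 [0.0672 0.0781] z10 [0.5208 0.2056]
[331.4 232.4   7.8  20.8] [0.4307 0.2186 0.015 ] dia15 [0.0281 0.0753] z10 [0.4278 0.2172]
[313.3 246.   34.7  41.2] [0.5176 0.2066 0.015 ] dia15 [0.1227 0.1453] z10 [0.5151 0.2052]
[297.7 230.7   7.4  13.4] [0.5071 0.1268 0.015 ] dia15 [0.0266 0.0481] z10 [0.5046 0.1251]
```

Call:
servo_tool(motion=[[[0.027,0.0012,0.01,0,0,-0.04,0.4],[0.054,0.0024,0.04,0,0,-0.04,0.4],[0.081,0.0036,0.08,0,0,-0.04,0.4],[0.081,0.0036,0.115,0,0,-0.04,0.4],[0.081,0.0036,0.145,0,0,-0.04,0.4],[0.081,0.0036,0.145,0,0,-0.04,0.4],[0.081,0.0036,0.145,0,0,-0.04,0.4],[0.081,0.0036,0.145,0,0,-0.04,0.4]]])

```text
t: 8.05
eef_pos: [0.5241, 0.2111, 0.0521]
tool_rot: [-0.001, 0.707, 0.708, 0.0]
contact_force: [0.1, 0.1, 0.0]
gripper_width: 0.64
grasp_force: 32.5
```

```bash
python3 go.py 0.5232 0.21 0.02 90;python3 go.py 0.5232 0.21 0.02 90; python3 - <<'E'
from m import *
c=snap('wrist','w5.png'); im=c["img"][0:300,106:406]; cv2.imwrite("pics/w5c.png",cv2.resize(im,None,fx=2,fy=2)[:,:,::-1])
E
```

```text
t 8.05 pos [0.5241 0.2111 0.0521] row [-0.0011 -0.0009  0.0321] [-0.01 -0.02  0.02] q7 -0.68 w 0.640 F [0.1053 0.0565 0.0026]
t 8.05 pos [0.5241 0.2111 0.0521] row [-0.0011 -0.0009  0.0321] [-0.01 -0.02  0.02] q7 -0.68 w 0.640 F [0.1053 0.0565 0.0026]
```

View pics/w5c.png

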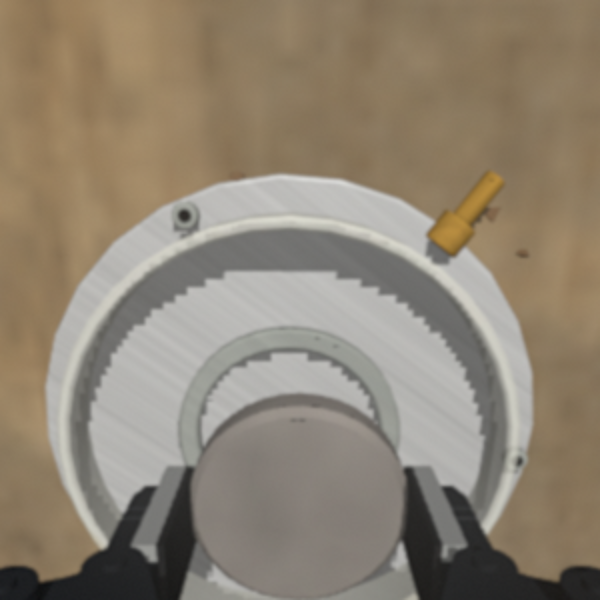

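The stone's centre is at crop x≈299, while the collar spans 178–402, centre about 290. So the stone sits about 3 mm too far in +x. I'll measure that offset from the same picture.

```bash
python3 - <<'E'
from m import *
c=L("w5");o=bot.get_obs();print(c["pose"][:3,3],o["eef_pos"])
g=cv2.cvtColor(c["img"],cv2.COLOR_RGB2GRAY).astype(float)
# outer collar arc: scan radially from guessed centre for gray collar->bright floor edge, on plane z=.015
def edge(cx,cy,R,z,angs,sgn,w=.006):
    P=[]
    for a in np.radians(angs):
        rr=np.arange(R-w,R+w,.0003); pts=[proj(c,(cx+r*np.cos(a),cy+r*np.sin(a),z)) for r in rr]
        pr=cv2.remap(g.astype(np.float32),np.array(pts,np.float32)[None,:,:],None,cv2.INTER_LINEAR)[0]
        d=sgn*np.gradient(cv2.GaussianBlur(pr[None,:],(0,0),2)[0]); i=d.argmax()
        if d[i]>1: P.append((cx+rr[i]*np.cos(a),cy+rr[i]*np.sin(a)))
    P=np.array(P); 
    for _ in range(3):
        A=np.c_[2*P,np.ones(len(P))]; s=np.linalg.lstsq(A,(P**2).sum(1),rcond=None)[0]; r=np.sqrt(s[2]+s[0]**2+s[1]**2)
        e=np.hypot(*(P-s[:2]).T)-r; P=P[abs(e)<max(.0006,2*e.std())]
    return s[:2],r*2,len(P)
x,y=.5215,.209
print("collar out",edge(x,y,.0375,.015,range(0,181,4),+1))
print("wall out/base",edge(x,y,.084,.010,range(-20,200,4),-1,.008))
zt=o["eef_pos"][2]-.001+.014
print("stone top",edge(o["eef_pos"][0]-.001,o["eef_pos"][1],.0275,zt,list(range(20,161,4)),-1))
E
```

```text
[0.5256 0.2933 0.1947] [0.5245 0.2115 0.0528]
collar out (array([0.5185, 0.2095]), np.float64(0.0693538036256806), 40)
wall out/base (array([0.5224, 0.2102]), np.float64(0.16598295700261984), 51)
stone top (array([0.5255, 0.2139]), np.float64(0.054888827488898555), 31)
```

```bash
python3 - <<'E'
from m import *
c=L("w5"); im=c["img"]
P=[];Q=[]
for v in range(186,200,2):   # print row profile around left and right outer edges
    pass
print("row 205 L",im[205,188:212].tolist()); print("row 205 R",im[205,290:314].tolist()); print("col 251",im[155:205,251].tolist())
E
```

```text
row 205 L [[180, 180, 177], [181, 180, 178], [181, 181, 178], [181, 181, 178], [182, 181, 178], [181, 180, 178], [181, 179, 177], [172, 171, 168], [155, 156, 151], [148, 149, 143], [153, 156, 149], [156, 159, 152], [157, 160, 152], [158, 160, 153], [160, 162, 155], [160, 163, 155], [155, 158, 151], [142, 143, 137], [119, 121, 116], [106, 107, 103], [121, 121, 120], [154, 154, 152], [178, 177, 175], [182, 181, 178]]
row 205 R [[178, 177, 174], [175, 174, 171], [155, 154, 152], [117, 117, 114], [111, 112, 108], [131, 132, 127], [147, 148, 142], [154, 155, 148], [154, 156, 149], [153, 155, 148], [151, 153, 147], [152, 154, 147], [150, 151, 145], [145, 147, 141], [153, 153, 149], [171, 171, 168], [180, 180, 177], [182, 181, 178], [182, 181, 178], [183, 182, 180], [185, 184, 181], [183, 183, 180], [183, 182, 180], [182, 181, 178]]
col 251 [[187, 187, 185], [187, 186, 184], [185, 186, 183], [184, 184, 181], [184, 183, 180], [187, 186, 184], [187, 186, 184], [178, 177, 174], [154, 154, 150], [148, 151, 144], [160, 164, 156], [158, 161, 154], [152, 155, 149], [151, 154, 147], [153, 155, 149], [154, 157, 150], [155, 158, 151], [153, 157, 150], [138, 140, 134], [110, 111, 107], [112, 112, 110], [146, 147, 144], [180, 179, 177], [186, 185, 183], [185, 184, 182], [185, 184, 182], [185, 184, 182], [184, 183, 181], [184, 183, 181], [184, 183, 181], [185, 184, 182], [184, 184, 181], [185, 185, 181], [185, 185, 182], [186, 185, 183], [187, 185, 183], [184, 184, 181], [182, 182, 179], [181, 181, 179], [183, 183, 180], [183, 182, 179], [164, 162, 159], [123, 119, 114], [110, 105, 99], [112, 107, 102], [114, 108, 102], [114, 109, 103], [122, 116, 110], [138, 131, 125], [153, 145, 137]]
```

```bash
python3 - <<'E'
from m import *
c=L("w5"); g=cv2.cvtColor(c["img"],cv2.COLOR_RGB2GRAY)
a=ray(c,195.7,205,.0145);b=ray(c,304.6,205,.0145);print("collar L,R",a,b,"mid",(a+b)/2)
t=ray(c,251,162.3,.0125);print("top y centre (outer, z10..15)",ray(c,251,162.3,.010)[1]-.0375,ray(c,251,162.3,.015)[1]-.0375)
t=ray(c,251,173.5,.015);print("inner top edge centre y",t[1]-.0305)
for v in range(215,240,8): print(v,g[v,196:206].tolist(),g[v,304:314].tolist())
print(g[190:214,255].tolist(), g[285:306,255].tolist())
E
```

```text
collar L,R [0.4861 0.2189 0.0145] [0.5585 0.219  0.0145] mid [0.5223 0.219  0.0145]
top y centre (outer, z10..15) 0.2095062304761872 0.21075802881495267
inner top edge centre y 0.2104031284311376
215 [145, 156, 159, 160, 160, 160, 159, 152, 136, 118] [150, 153, 170, 182, 182, 182, 182, 181, 181, 181]
223 [139, 146, 155, 158, 158, 158, 157, 155, 148, 131] [145, 162, 177, 179, 178, 177, 178, 176, 176, 177]
231 [181, 171, 149, 142, 153, 157, 158, 153, 133, 114] [127, 127, 149, 176, 183, 182, 183, 184, 184, 183]
239 [98, 65, 49, 45, 48, 72, 104, 119, 121, 122] [126, 124, 123, 123, 106, 71, 44, 43, 46, 53]
[184, 184, 185, 184, 184, 175, 148, 115, 107, 107, 109, 109, 119, 135, 147, 149, 148, 148, 142, 128, 122, 132, 134, 133] [130, 130, 130, 129, 129, 129, 129, 128, 128, 128, 128, 128, 127, 122, 126, 142, 147, 146, 147, 146, 146]
```

```bash
python3 - <<'E'
from m import *
c=L("w5")
for z in(.0635,.0655):
  a=ray(c,255,202.5,z);b=ray(c,255,298.5,z); print(z,a,b,"dia",a[1]-b[1],"mid",(a+b)/2)
a=ray(c,202,250,.0655);b=ray(c,308.3,250,.0655);print(a,b,(a+b)/2)
E
python3 go.py 0.521 0.21 0.02 90
```

```text
0.0635 [0.5256 0.2405 0.0635] [0.5256 0.1844 0.0635] dia 0.05611009303964834 mid [0.5256 0.2124 0.0635]
0.0655 [0.5256 0.2413 0.0655] [0.5256 0.186  0.0655] dia 0.0552548524232436 mid [0.5256 0.2137 0.0655]
[0.4989 0.2156 0.0655] [0.5524 0.2156 0.0655] [0.5256 0.2156 0.0655]
t 8.10 pos [0.5245 0.2115 0.0528] row [-0.0016 -0.0036  0.0328] [ 0.01 -0.03  0.02] q7 -0.68 w 0.642 F [-0.3307 -0.5772 -0.3055]
```

Call:
servo_tool(motion=[[[-0.0028,-0.0033,0.0,0,0,0.02,0.4],[-0.0028,-0.0033,0.0,0,0,0.02,0.4],[-0.0028,-0.0033,0.01,0,0,0.02,0.4],[-0.0028,-0.0033,0.02,0,0,0.02,0.4],[-0.0028,-0.0033,0.026,0,0,0.02,0.4],[-0.0028,-0.0033,0.032,0,0,0.02,0.4],[-0.0028,-0.0033,0.035,0,0,0.02,0.4],[-0.0028,-0.0033,0.037,0,0,0.02,0.4],[-0.0028,-0.0033,0.038,0,0,0.02,0.4],[-0.0028,-0.0033,0.039,0,0,0.02,0.4],[-0.0028,-0.0033,0.0395,0,0,0.02,0.4],[-0.0028,-0.0033,0.0395,0,0,0.02,0.4]]])

```text
t: 9.1
eef_pos: [0.5193, 0.2091, 0.0113]
tool_rot: [-0.002, 0.706, 0.708, -0.0]
contact_force: [0.2, 0.7, 0.1]
gripper_width: 0.644
grasp_force: 32.9
```

Call:
servo_tool(motion=[[[0,0,0.001,0,0,0,0.4],[0,0,0.001,0,0,0,0.4]]])

```text
t: 9.27
eef_pos: [0.5194, 0.2092, 0.0111]
tool_rot: [-0.001, 0.706, 0.708, -0.0]
contact_force: [-3.1, -0.8, 9.9]
gripper_width: 0.645
grasp_force: 38.9
```

Call:
servo_tool(motion=[[[0,0,0,0,0,0,0.9],[0,0,0,0,0,0,0.9],[0,0,0,0,0,0,0.9],[0,0,-0.005,0,0,0,0.9],[0,0,-0.03,0,0,0,0.9],[-0.01,0,-0.07,0,0,0,1],[-0.03,0,-0.11,0,0,0,1],[-0.06,0,-0.14,0,0,0,1],[-0.08,0,-0.16,0,0,0,1],[-0.08,0,-0.16,0,0,0,1],[-0.08,0,-0.16,0,0,0,1]]])

```text
t: 10.18
eef_pos: [0.5209, 0.1275, 0.1715]
tool_rot: [-0.001, 0.708, 0.707, 0.001]
contact_force: [1.1, 1.3, 0.4]
gripper_width: 0.999
grasp_force: 0.0
```

```bash
python3 go.py 0.49 -0.225 0.2 90; python3 - <<'E'
from m import *
c=snap('wrist','w6.png'); im=c["img"][0:300,106:406]; cv2.imwrite("pics/w6c.png",cv2.resize(im,None,fx=2,fy=2)[:,:,::-1])
print(c["pose"][:3,3], bot.get_obs()["eef_pos"])
E
```

```text
t 10.18 pos [0.5209 0.1275 0.1715] row [-0.3524 -0.0305 -0.0292] [ 0.01 -0.02 -0.01] q7 -0.47 w 0.999 F [1.0635 1.2899 0.401 ]
[0.5224 0.2097 0.3141] [0.5198 0.1288 0.1702]
```

View pics/w6c.png

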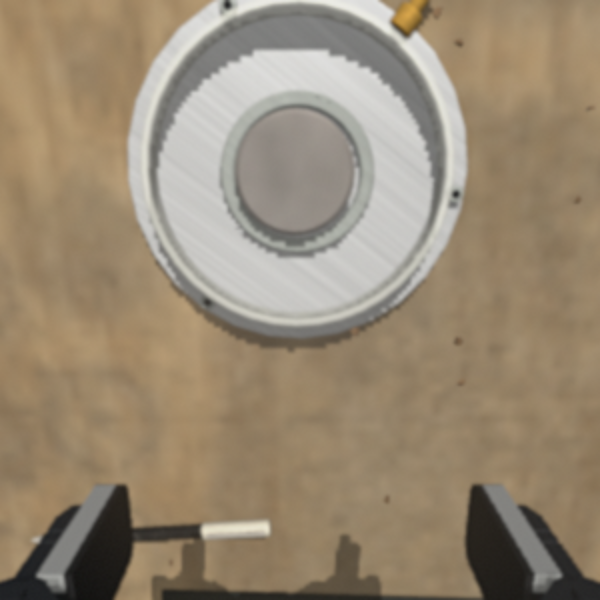

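The stone is seated inside the collar at crop (296,170), with an even dark gap around it. Next is the ring: I'll hover over it at yaw 0.

Call:
servo_tool(motion=[[[-0.027,-0.0015,-0.02,0,0,1.4,1],[-0.055,-0.003,-0.03,0,0,2.8,1],[-0.083,-0.0045,-0.03,0,0,4.2,1],[-0.11,-0.006,-0.03,0,0,5.6,1],[-0.138,-0.008,-0.03,0,0,7.0,1],[-0.165,-0.01,-0.03,0,0,8.4,1],[-0.192,-0.0115,-0.03,0,0,9.8,1],[-0.22,-0.013,-0.03,0,0,11.2,1],[-0.248,-0.0145,-0.03,0,0,12.6,1],[-0.275,-0.016,-0.03,0,0,14.0,1],[-0.303,-0.018,-0.03,0,0,15.4,1],[-0.33,-0.0205,-0.03,0,0,16.8,1],[-0.3542,-0.023,-0.03,0,0,18,1],[-0.3542,-0.023,-0.03,0,0,18,1],[-0.3542,-0.023,-0.03,0,0,18,1]]])

```text
t: 11.48
eef_pos: [0.4973, -0.2253, 0.1977]
tool_rot: [-0.001, 1.0, 0.001, -0.003]
contact_force: [-0.0, 0.8, 0.7]
gripper_width: 1.0
grasp_force: 0.0
```

```bash
cat > w.py <<'E'
# wrist snap, blob near predicted point, rays at given height
import sys
from go import *
f,x,y,z=sys.argv[1],*map(float,sys.argv[2:5]); r=int(sys.argv[5]) if len(sys.argv)>5 else 42
c=snap("wrist",f+".png"); u,v=np.round(proj(c,(x,y,z))).astype(int); print("pred",u,v)
e=blobs(c,[(u,v)],r)[0]; P=ray(c,*e[:2],z); print(np.round(e,1),P,"dia",np.array(e[2:])*np.linalg.norm(P-c["pose"][:3,3])/c["K"][0,0],"cam",c["pose"][:3,3])
E
python3 w.py w7 0.4975 -0.226 0.034 46; python3 go.py 0.4975 -0.226 0.05 0
python3 - <<'E'
from m import *
c=L("w7");u,v=np.round(blobs(c,[tuple(int(i) for i in proj(c,(.4975,-.226,.034)))],46)[0][:2]).astype(int)
g=cv2.cvtColor(c["img"],cv2.COLOR_RGB2GRAY);print(u,v,g[v,u-46:u+47].tolist(),g[v-46:v+47,u].tolist())
c=L("w6"); e=blobs(c,[(254,85)],40); r=c["img"][85,220:292].tolist(); print([sum(i)//3 for i in r],[int(sum(i)//3) for i in c["img"][45:130,254]])
E
```

```text
pred 256 167
[253.1 166.9 103.4 108.8] [ 0.4978 -0.2224  0.034 ] dia [0.112  0.1179] cam [ 0.5818 -0.2253  0.3397]
t 11.53 pos [ 0.4977 -0.224   0.1979] row [0.0006 0.0025 0.1479] [-0.03  0.06  0.05] q7 -1.21 w 0.999 F [ 0.3645  0.4389 -0.5579]
253 167 [88, 88, 88, 87, 88, 87, 88, 88, 88, 86, 88, 87, 86, 87, 87, 87, 88, 86, 86, 83, 106, 179, 236, 243, 241, 240, 240, 240, 233, 199, 153, 125, 96, 96, 115, 122, 122, 120, 120, 120, 120, 122, 123, 125, 124, 125, 124, 123, 124, 123, 122, 123, 123, 122, 121, 121, 121, 122, 122, 123, 123, 122, 120, 118, 119, 119, 119, 120, 121, 122, 121, 121, 119, 141, 196, 233, 240, 244, 242, 242, 243, 244, 244, 230, 160, 86, 57, 58, 60, 59, 59, 60, 59] [88, 88, 88, 87, 88, 87, 87, 88, 87, 85, 85, 90, 120, 159, 168, 154, 169, 215, 238, 241, 241, 241, 243, 244, 240, 221, 169, 128, 119, 121, 122, 121, 119, 119, 118, 119, 121, 121, 121, 120, 120, 122, 121, 122, 122, 124, 124, 126, 124, 122, 120, 121, 121, 123, 122, 121, 123, 123, 122, 122, 121, 121, 121, 121, 123, 131, 138, 144, 171, 223, 239, 242, 241, 242, 243, 236, 182, 107, 84, 88, 89, 89, 90, 89, 90, 90, 90, 90, 90, 91, 90, 86, 99]
[176, 170, 155, 133, 124, 132, 142, 143, 142, 143, 143, 142, 142, 142, 143, 141, 140, 138, 138, 136, 135, 135, 134, 133, 134, 135, 134, 135, 136, 137, 138, 139, 140, 141, 141, 142, 142, 140, 140, 140, 140, 140, 139, 139, 138, 138, 137, 138, 137, 139, 138, 139, 138, 139, 140, 140, 139, 141, 141, 141, 141, 133, 137, 167, 184, 157, 136, 154, 168, 172, 171, 169] [18, 5, 2, 2, 4, 3, 74, 36, 28, 55, 70, 67, 61, 59, 59, 59, 58, 57, 57, 57, 57, 57, 56, 57, 57, 56, 57, 57, 57, 57, 57, 57, 58, 57, 57, 58, 57, 57, 57, 57, 56, 56, 56, 55, 55, 54, 54, 54, 53, 54, 55, 55, 55, 56, 56, 56, 57, 57, 57, 58, 57, 58, 57, 56, 56, 57, 57, 57, 58, 54, 38, 16, 16, 24, 20, 17, 18, 30, 58, 74, 56, 32, 37, 70, 21]<stdin>:4: RuntimeWarning: overflow encountered in scalar add
```

```bash
python3 - <<'E'
from m import *
c=L("w7"); P=ray(c,259.4,167.5,.036); print("ring wrist",P,"dia",(291-227.7)*np.linalg.norm(P-c["pose"][:3,3])/292.7)
T=L("top0");S=L("side0")
a=blobs(T,[(320,203)],19)[0];b=blobs(S,[(230,174)],12)[0]
print("tri (outline, mid-height)",tri([(T,*a[:2]),(S,*b[:2]),]), "top-face tri TW", tri([(T,*a[:2]),(c,259.4,167.5)]))
c=L("w6")
f=lambda i:i.astype(int).sum(-1)//3
print("stone row L,R: ",ray(c,223.5,85,.023),ray(c,281.5,85,.023)); print(f(c["img"][45:130,254]).tolist())
E
```

```text
ring wrist [ 0.4977 -0.2292  0.036 ] dia 0.06815886904607986
tri (outline, mid-height) [ 0.4973 -0.2272  0.0277] top-face tri TW [ 0.4966 -0.2282  0.0309]
stone row L,R:  [0.4929 0.2116 0.023 ] [0.5475 0.2115 0.023 ]
[189, 175, 172, 173, 175, 174, 159, 122, 113, 141, 156, 152, 146, 144, 144, 144, 143, 143, 143, 142, 142, 142, 142, 142, 142, 142, 142, 142, 143, 143, 142, 143, 143, 142, 142, 143, 142, 143, 142, 142, 141, 142, 141, 141, 140, 140, 139, 139, 139, 139, 140, 140, 140, 141, 141, 142, 142, 142, 143, 144, 142, 143, 142, 142, 142, 143, 142, 143, 143, 140, 123, 101, 101, 110, 105, 102, 104, 116, 143, 159, 141, 117, 122, 156, 192]
```

Call:
servo_tool(motion=[[[0,0.003,0.03,0,0.03,0.03,1],[0,0.0035,0.07,0,0.03,0.03,1],[0,0.0035,0.11,0,0.03,0.03,1],[0,0.0035,0.14,0,0.03,0.03,1],[0,0.0035,0.16,0,0.03,0.03,1],[0,0.0035,0.175,0,0.03,0.03,1],[0,0.0035,0.187,0,0.03,0.03,1],[0,0.0035,0.191,0,0.03,0.03,1],[0,0.0035,0.191,0,0.03,0.03,1]]], grip_force=25)

```text
t: 12.28
eef_pos: [0.4969, -0.2272, 0.0074]
tool_rot: [-0.001, 1.0, 0.001, -0.001]
contact_force: [-0.3, 0.1, 1.1]
gripper_width: 1.0
grasp_force: 0.0
```

Call:
servo_tool(motion=[[[0,0,0,0,0,0,0.5],[0,0,0,0,0,0,0.5],[0,0,0,0,0,0,0.5],[0,0,0,0,0,0,0.5],[0,0,0,0,0,0,0.5]]])

```text
t: 12.7
eef_pos: [0.4981, -0.229, 0.0096]
tool_rot: [-0.001, 1.0, -0.0, 0.001]
contact_force: [-0.7, 0.5, 6.3]
gripper_width: 0.783
grasp_force: 28.6
```

Call:
servo_tool(motion=[[[0,0,0,0,0,0,1],[0,0,0,0,0,0,1],[0,0,0,0,0,0,1],[0,0,0,0,0,-1.4,1],[0,0,0,0,0,-2.8,1],[0,0,0,0,0,-4.2,1],[0,0,0,0,0,-5.6,1],[0,0,0,0,0,-7,1],[0,0,0,0,0,-8.4,1],[0,0,0,0,0,-9.8,1],[0,0,0,0,0,-11.2,1],[0,0,0,0,0,-12.6,1],[0,0,0,0,0,-14,1],[0,0,0,0,0,-15.4,1],[0,0,0,0,0,-16.8,1],[0,0,0,0,0,-18,1],[0,0,0,0,0,-18,1],[0,0,0,0,0,-18,1]]])

```text
t: 14.2
eef_pos: [0.4969, -0.2289, 0.0082]
tool_rot: [-0.001, 0.709, 0.706, 0.001]
contact_force: [0.4, 0.9, -0.2]
gripper_width: 0.999
grasp_force: 0.0
```

```bash
python3 go.py 0.498 -0.2285 0.006 90
```

```text
t 14.20 pos [ 0.4969 -0.2289  0.0082] row [0.0004 0.0011 0.0022] [-0.01 -0.02 -0.05] q7 0.03 w 0.999 F [ 0.3932  0.9461 -0.1767]
```

Call:
servo_tool(motion=[[[0,0,0.001,0,-0.02,-0.05,1],[0,0,0.001,0,-0.02,-0.05,0.5],[0,0,0.001,0,-0.02,-0.05,0.5],[0,0,0.001,0,-0.02,-0.05,0.5],[0,0,0.001,0,-0.02,-0.05,0.5],[0,0,0.001,0,-0.02,-0.05,0.5],[0,0,0.001,0,-0.02,-0.05,0.5]]], grip_force=50)

```text
t: 14.78
eef_pos: [0.4968, -0.2287, 0.0077]
tool_rot: [-0.0, 0.706, 0.708, -0.001]
contact_force: [-1.9, 0.8, 5.0]
gripper_width: 0.779
grasp_force: 54.7
```

Call:
servo_tool(motion=[[[0,0,-0.01,0,0,0,0.5],[0,0,-0.03,0,0,0,0.5],[0,0,-0.06,0,0,0,0.5],[0.02,0.002,-0.09,0,0,0,0.5],[0.055,0.004,-0.11,0,0,0,0.5],[0.095,0.006,-0.12,0,0,0,0.5],[0.135,0.008,-0.12,0,0,0,0.5],[0.175,0.01,-0.12,0,0,0,0.5],[0.215,0.012,-0.12,0,0,0,0.5],[0.255,0.014,-0.12,0,0,0,0.5],[0.29,0.016,-0.12,0,0,0,0.5],[0.32,0.018,-0.12,0,0,0,0.5],[0.35,0.02,-0.12,0,0,0,0.5],[0.378,0.022,-0.12,0,0,0,0.5],[0.4,0.024,-0.12,0,0,0,0.5],[0.4,0.024,-0.12,0,0,0,0.5],[0.4,0.024,-0.12,0,0,0,0.5]]])

```text
t: 16.2
eef_pos: [0.5189, 0.1731, 0.1275]
tool_rot: [-0.0, 0.705, 0.709, -0.0]
contact_force: [0.2, -1.7, -3.4]
gripper_width: 0.777
grasp_force: 57.5
```

```bash
python3 - <<'E'
from m import *
c=snap('wrist','w8.png'); im=c["img"][0:300,106:406]; cv2.imwrite("pics/w8c.png",cv2.resize(im,None,fx=2,fy=2)[:,:,::-1])
print(c["pose"][:3,3], bot.get_obs()["eef_pos"])
E
python3 go.py 0.5205 0.2088 0.05 90
```

```text
[0.52   0.2555 0.2699] [0.519  0.1712 0.1272]
t 16.25 pos [0.519  0.1712 0.1272] row [0.0376 0.0017 0.0772] [-0.01  0.01  0.05] q7 -0.67 w 0.780 F [ 0.4988 -0.3976 -3.1676]
```

View pics/w8c.png

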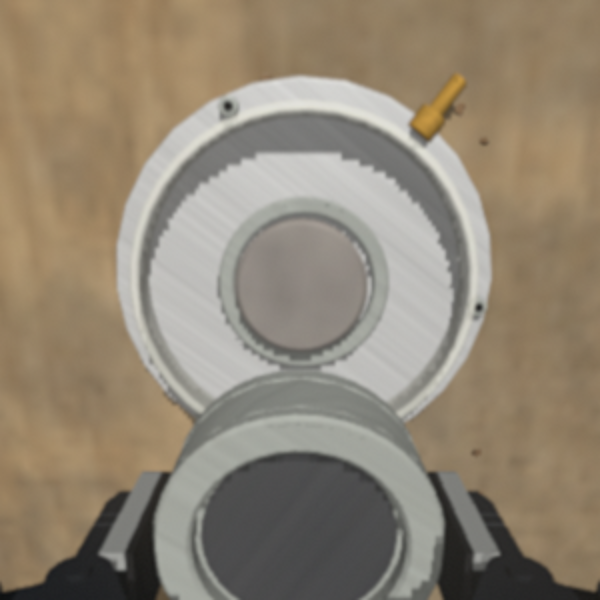

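The ring is held (crop x 155–445, centre 300). The seated stone's top is centred at about (301,283) in the crop. I'll compute the remaining offset from this picture.

```bash
python3 - <<'E'
from m import *
c=L("w8"); g=c["img"].astype(int).sum(-1)//3
print("col256 200-384",g[200:345,256].tolist()); print("stone col256",g[100:190,256].tolist()); print("stone row142",g[142,208:305].tolist()); print("ring row 262",g[262,170:215].tolist(),g[262,298:340].tolist())
E
```

```text
col256 200-384 [128, 131, 143, 149, 137, 129, 135, 156, 176, 178, 171, 161, 157, 161, 162, 161, 161, 161, 163, 161, 161, 160, 161, 163, 158, 132, 89, 65, 66, 69, 72, 78, 78, 79, 78, 78, 77, 77, 77, 77, 76, 76, 76, 76, 76, 77, 76, 78, 78, 78, 79, 79, 79, 79, 79, 78, 78, 79, 76, 78, 76, 76, 76, 75, 75, 75, 77, 76, 75, 75, 74, 74, 74, 73, 74, 74, 75, 74, 74, 74, 74, 76, 75, 75, 74, 74, 74, 73, 72, 71, 72, 71, 73, 73, 72, 74, 74, 74, 74, 75, 76, 75, 75, 76, 75, 75, 73, 75, 97, 132, 146, 133, 129, 127, 124, 118, 119, 126, 125, 104, 94, 94, 95, 95, 95, 96, 95, 96, 95, 95, 95, 93, 86, 76, 74, 75, 75, 73, 73, 74, 73, 65, 46, 38, 37]
stone col256 [163, 162, 162, 164, 163, 151, 126, 111, 116, 129, 146, 150, 147, 143, 140, 140, 140, 140, 139, 138, 138, 138, 137, 138, 137, 136, 137, 137, 137, 137, 137, 136, 137, 136, 135, 136, 136, 137, 136, 136, 136, 136, 135, 136, 135, 135, 134, 134, 133, 134, 134, 133, 133, 133, 135, 135, 134, 136, 136, 137, 137, 136, 137, 138, 137, 137, 137, 136, 137, 136, 137, 136, 136, 131, 113, 94, 93, 97, 99, 108, 135, 151, 136, 119, 124, 136, 134, 128, 135, 140]
stone r
[... 204 characters left out ...]
9, 130, 130, 131, 132, 132, 133, 134, 135, 135, 136, 138, 137, 136, 137, 135, 134, 135, 134, 134, 133, 133, 134, 134, 133, 133, 134, 134, 134, 134, 134, 134, 134, 135, 135, 135, 135, 136, 136, 136, 130, 125, 149, 178, 162, 124, 135, 155, 159, 159, 160, 159, 156, 170, 188, 193, 191, 191]
ring row 262 [124, 125, 125, 121, 99, 60, 40, 39, 36, 35, 31, 37, 68, 113, 149, 163, 163, 163, 163, 162, 162, 162, 162, 162, 161, 162, 161, 161, 163, 160, 149, 129, 110, 95, 127, 156, 139, 95, 76, 76, 77, 77, 78, 77, 77] [76, 77, 77, 76, 75, 74, 79, 89, 90, 92, 108, 127, 147, 162, 165, 165, 165, 164, 162, 163, 161, 160, 160, 160, 161, 160, 162, 160, 152, 130, 82, 41, 33, 34, 37, 39, 40, 51, 82, 113, 126, 125]
```

```bash
python3 - <<'E'
from m import *
c=L("w8"); cam=c["pose"][:3,3]
for z in(.1542,.1557):
  for v,n in[(207,"outer +y"),(225.2,"mouth +y"),(308.5,"?"),(319,"?"),(332.5,"?"),(341.5,"?")]: print(z,n,v,"y rel cam %.4f"%(ray(c,256,v,z)[1]-cam[1]))
  a=ray(c,183,262,z);b=ray(c,327.8,262,z);print("OD",b[0]-a[0],"x rel cam",(a+b)[0]/2-cam[0])
a=ray(c,222.2,142,.024);b=ray(c,288.2,142,.024);print("stone x",a[0]-cam[0],b[0]-cam[0],(a+b)[0]/2-cam[0],"dia",b[0]-a[0])
a=ray(c,256,108.8,.023)[1];b=ray(c,256,174.0,.023)[1];print("stone y",a-cam[1],b-cam[1],(a+b)/2-cam[1],a-b)
E
```

```text
0.1542 outer +y 207 y rel cam -0.0488
0.1542 mouth +y 225.2 y rel cam -0.0574
0.1542 ? 308.5 y rel cam -0.1022
0.1542 ? 319 y rel cam -0.1086
0.1542 ? 332.5 y rel cam -0.1171
0.1542 ? 341.5 y rel cam -0.1229
OD 0.0662604386995917 x rel cam 0.0005536420615853688
0.1557 outer +y 207 y rel cam -0.0482
0.1557 mouth +y 225.2 y rel cam -0.0567
0.1557 ? 308.5 y rel cam -0.1009
0.1557 ? 319 y rel cam -0.1072
0.1557 ? 332.5 y rel cam -0.1155
0.1557 ? 341.5 y rel cam -0.1213
OD 0.06540155063430919 x rel cam 0.0005464655839092503
stone x -0.02761189333799524 0.02812793711536965 0.00025802188868717657 dia 0.05573983045336489
stone y -0.017227973310589784 -0.0728048545631525 -0.04501641393687114 0.055576881252562715
```

Call:
servo_tool(motion=[[[0.0385,0.0,0.0,0,0,0.04,0.5],[0.0385,0.0,0.02,0,0,0.04,0.5],[0.0385,0.0,0.05,0,0,0.04,0.5],[0.0385,0.0,0.075,0,0,0.04,0.5],[0.0385,0.0,0.09,0,0,0.04,0.5],[0.0385,0.0,0.093,0,0,0.04,0.5],[0.0385,0.0,0.093,0,0,0.04,0.5],[0.0385,0.0,0.093,0,0,0.04,0.5]]])

```text
t: 16.92
eef_pos: [0.5201, 0.2092, 0.0351]
tool_rot: [0.0, 0.707, 0.707, 0.0]
contact_force: [0.4, 1.5, -2.7]
gripper_width: 0.776
grasp_force: 57.5
```

Call:
servo_tool(motion=[[[0,0,0.002,0,0,0,0.5],[0,0,0.004,0,0,0,0.5],[0,0,0.006,0,0,0,0.5],[0,0,0.008,0,0,0,0.5],[0,0,0.0085,0,0,0,0.5],[0,0,0.0085,0,0,0,0.5]]])

```text
t: 17.42
eef_pos: [0.5193, 0.2098, 0.0257]
tool_rot: [-0.0, 0.707, 0.707, -0.0]
contact_force: [1.1, 0.8, -4.0]
gripper_width: 0.778
grasp_force: 57.5
```

Call:
servo_tool(motion=[[[0,0,0.0015,0,0,0,0.5],[0,0,0.003,0,0,0,0.5],[0,0,0.004,0,0,0,0.5],[0,0,0.005,0,0,0,0.5],[0,0,0.005,0,0,0,0.5]]])

```text
t: 17.83
eef_pos: [0.5192, 0.2098, 0.0205]
tool_rot: [-0.0, 0.707, 0.707, -0.0]
contact_force: [0.2, -0.3, -3.6]
gripper_width: 0.778
grasp_force: 57.5
```

Call:
servo_tool(motion=[[[0,0,0.001,0,0,0,0.5],[0,0,0.001,0,0,0,0.5]]])

```text
t: 18.0
eef_pos: [0.5195, 0.2099, 0.0199]
tool_rot: [-0.0, 0.707, 0.707, -0.0]
contact_force: [-0.2, -0.4, -2.5]
gripper_width: 0.776
grasp_force: 57.7
```

Call:
servo_tool(motion=[[[0,0,0.0005,0,0,0,0.5],[0,0,0.001,0,0,0,0.5],[0,0,0.001,0,0,0,0.5]]])

```text
t: 18.25
eef_pos: [0.5195, 0.2099, 0.0198]
tool_rot: [0.0, 0.707, 0.707, -0.0]
contact_force: [-3.1, -1.9, 8.3]
gripper_width: 0.776
grasp_force: 58.9
```

Contact comes at z 0.0198, against 0.020 expected. I'll release, back off and check.

Call:
servo_tool(motion=[[[0,0,0,0,0,0,1],[0,0,0,0,0,0,1],[0,0,0,0,0,0,1],[0,0,-0.01,0,0,0,1],[0,0,-0.03,0,0,0,1],[0,0,-0.07,0,0,0,1],[-0.03,0,-0.11,0,0,0,1],[-0.06,0,-0.14,0,0,0,1],[-0.08,0,-0.16,0,0,0,1],[-0.08,0,-0.16,0,0,0,1],[-0.08,0,-0.16,0,0,0,1]]])

```text
t: 19.17
eef_pos: [0.5209, 0.1284, 0.181]
tool_rot: [0.001, 0.708, 0.706, 0.001]
contact_force: [-0.1, 1.2, 0.2]
gripper_width: 0.997
grasp_force: 0.0
```

```bash
python3 go.py 0.62 -0.123 0.2 0; python3 - <<'E'
from m import *
c=snap('wrist','w9.png'); im=c["img"][0:300,106:406]; cv2.imwrite("pics/w9c.png",cv2.resize(im,None,fx=2,fy=2)[:,:,::-1])
g=c["img"].astype(int).sum(-1)//3; print(c["pose"][:3,3],g[45:130,254].tolist(),g[85,205:305].tolist())
E
```

```text
t 19.17 pos [0.5209 0.1284 0.181 ] row [-0.2511  0.1001 -0.0186] [ 0.04 -0.03 17.96] q7 -0.56 w 0.997 F [-0.1494  1.2104  0.2204]
[0.5221 0.2109 0.3234] [214, 201, 182, 170, 174, 182, 182, 182, 184, 182, 171, 141, 103, 98, 94, 72, 54, 54, 68, 83, 84, 84, 83, 83, 84, 85, 84, 86, 86, 88, 87, 87, 87, 86, 85, 86, 85, 85, 85, 85, 85, 85, 83, 85, 83, 85, 84, 85, 85, 84, 84, 85, 85, 84, 83, 84, 83, 83, 84, 85, 86, 85, 87, 86, 85, 85, 84, 88, 114, 149, 170, 178, 179, 173, 176, 178, 180, 180, 179, 165, 136, 119, 122, 126, 126] [203, 202, 202, 202, 203, 204, 205, 207, 206, 193, 175, 176, 183, 183, 180, 177, 178, 175, 167, 148, 145, 153, 129, 93, 85, 86, 86, 87, 87, 87, 88, 88, 86, 88, 87, 86, 86, 85, 85, 85, 87, 87, 88, 88, 87, 87, 86, 86, 85, 85, 84, 83, 84, 82, 83, 84, 83, 82, 82, 82, 81, 81, 82, 83, 84, 84, 84, 83, 83, 83, 82, 82, 85, 93, 101, 118, 150, 174, 180, 180, 180, 181, 183, 179, 170, 170, 192, 207, 209, 207, 206, 206, 206, 206, 207, 208, 209, 208, 207, 206]
```

View pics/w9c.png

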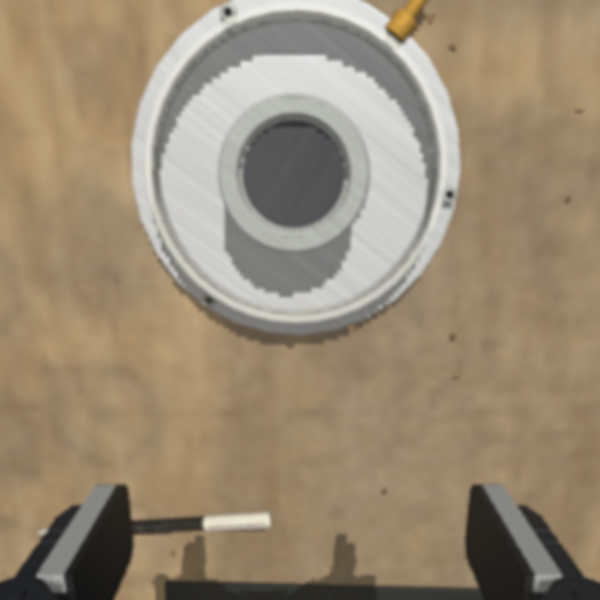

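The ring sits level and concentric, centred at crop (295,172). Next is the smallest stone.

Call:
servo_tool(motion=[[[-0.02,0.008,-0.015,0,0,1.4,0.9],[-0.04,0.016,-0.015,0,0,2.8,0.9],[-0.06,0.024,-0.015,0,0,4.2,0.9],[-0.08,0.032,-0.015,0,0,5.6,0.9],[-0.1,0.04,-0.015,0,0,7.0,0.9],[-0.12,0.048,-0.015,0,0,8.4,0.9],[-0.14,0.056,-0.015,0,0,9.8,0.9],[-0.16,0.064,-0.015,0,0,11.2,0.9],[-0.18,0.072,-0.015,0,0,12.6,0.9],[-0.2,0.08,-0.015,0,0,14.0,0.9],[-0.22,0.088,-0.015,0,0,15.4,0.9],[-0.24,0.096,-0.015,0,0,16.8,0.9],[-0.2511,0.0995,-0.015,0.04,-0.03,17.96,0.9],[-0.2511,0.0995,-0.015,0.04,-0.03,17.96,0.9],[-0.2511,0.0995,-0.015,0.04,-0.03,17.96,0.9]]])

```text
t: 20.47
eef_pos: [0.6188, -0.1196, 0.1923]
tool_rot: [-0.001, 1.0, 0.004, -0.003]
contact_force: [0.8, -0.4, -0.1]
gripper_width: 0.905
grasp_force: 0.0
```

```bash
sed -i 's/g,75,255/g,TH,255/; s/^L=lambda/TH=110\nL=lambda/' m.py; python3 w.py w10 0.62 -0.122 0.018 30; python3 go.py 0.62 -0.1225 0.009 0
python3 - <<'E'
from m import *
c=L("w10");T=L("top0");S=L("side0")
u,v=[int(round(i)) for i in proj(c,(.62,-.122,.018))]
print(tri([(c,*blobs(c,[(u,v)],30)[0][:2]),(T,282.5,162.4)]))
g=c["img"].astype(int).sum(-1)//3; print(u,v,g[v,u-32:u+32].tolist())
E
```

```text
pred 258 164
[259.2 162.7  40.2  40.6] [ 0.6212 -0.1236  0.018 ] dia [0.0449 0.0453] cam [ 0.7035 -0.1189  0.3342]
t 20.52 pos [ 0.6187 -0.1187  0.1926] row [0.0024 0.0041 0.1836] [-0.02  0.07  0.11] q7 -1.51 w 0.903 F [0.4157 0.1721 0.4513]
[ 0.6208 -0.1227  0.0163]
258 164 [79, 80, 80, 80, 81, 81, 79, 79, 79, 79, 79, 77, 82, 112, 157, 178, 177, 173, 171, 169, 168, 167, 168, 168, 168, 168, 168, 167, 168, 168, 167, 167, 166, 168, 167, 167, 166, 167, 167, 166, 168, 168, 169, 169, 168, 169, 170, 169, 168, 166, 165, 165, 158, 133, 97, 64, 51, 51, 52, 54, 64, 76, 78, 78]
```

Call:
servo_tool(motion=[[[0.0022,0.004,0.03,-0.02,0.07,0.1,0.8],[0.0022,0.004,0.07,-0.02,0.07,0.1,0.8],[0.0022,0.004,0.11,-0.02,0.07,0.1,0.8],[0.0022,0.004,0.14,-0.02,0.07,0.1,0.8],[0.0022,0.004,0.16,-0.02,0.07,0.1,0.8],[0.0022,0.004,0.172,-0.02,0.07,0.1,0.8],[0.0022,0.004,0.18,-0.02,0.07,0.1,0.8],[0.0022,0.004,0.183,-0.02,0.07,0.1,0.8],[0.0022,0.004,0.1835,-0.02,0.07,0.1,0.8],[0.0022,0.004,0.1835,-0.02,0.07,0.1,0.8]]], grip_force=20)

```text
t: 21.35
eef_pos: [0.6215, -0.1249, 0.0115]
tool_rot: [0.001, 1.0, -0.002, 0.002]
contact_force: [-0.5, -0.1, 0.6]
gripper_width: 0.802
grasp_force: 0.0
```

```bash
python3 go.py 0.621 -0.1227 0.009 0
```

```text
t 21.35 pos [ 0.6215 -0.1249  0.0115] row [-0.0005 -0.0022  0.0025] [ 0.02 -0.05 -0.05] q7 -1.55 w 0.802 F [-0.4537 -0.0501  0.6149]
```

Call:
servo_tool(motion=[[[0,-0.001,0.002,0,-0.04,-0.05,0.8],[0,-0.001,0.002,0,-0.04,-0.05,0.8],[0,-0.001,0.002,0,-0.04,-0.05,0.3],[0,-0.001,0.002,0,-0.04,-0.05,0.3],[0,-0.001,0.002,0,-0.04,-0.05,0.3],[0,-0.001,0.002,0,-0.04,-0.05,0.3],[0,-0.001,0.002,0,-0.04,-0.05,0.3]]])

```text
t: 21.93
eef_pos: [0.6209, -0.1241, 0.0091]
tool_rot: [0.001, 1.0, -0.0, -0.0]
contact_force: [-1.7, 0.8, 6.1]
gripper_width: 0.518
grasp_force: 20.1
```

Call:
servo_tool(motion=[[[0,0,0,0,0,0,0.8],[0,0,0,0,0,0,0.8],[0,0,0,0,0,0,0.8],[0,0,0,0,0,-1.4,0.8],[0,0,0,0,0,-2.8,0.8],[0,0,0,0,0,-4.2,0.8],[0,0,0,0,0,-5.6,0.8],[0,0,0,0,0,-7,0.8],[0,0,0,0,0,-8.4,0.8],[0,0,0,0,0,-9.8,0.8],[0,0,0,0,0,-11.2,0.8],[0,0,0,0,0,-12.6,0.8],[0,0,0,0,0,-14,0.8],[0,0,0,0,0,-15.4,0.8],[0,0,0,0,0,-16.8,0.8],[0,0,0,0,0,-18,0.8],[0,0,0,0,0,-18,0.8],[0,0,0,0,0,-18,0.8]]])

```text
t: 23.43
eef_pos: [0.6203, -0.1243, 0.008]
tool_rot: [-0.0, 0.709, 0.706, -0.001]
contact_force: [1.3, -0.5, 0.1]
gripper_width: 0.799
grasp_force: 0.0
```

```bash
python3 go.py 0.621 -0.1227 0.009 90
```

```text
t 23.43 pos [ 0.6203 -0.1243  0.008 ] row [ 0.0016  0.0007 -0.001 ] [-0.02  0.01 -0.05] q7 -0.28 w 0.799 F [ 1.2887 -0.5116  0.0589]
```

Close, lift and carry it to the hover point at about (0.519, 0.172, 0.128).

Call:
servo_tool(motion=[[[0,0,-0.0005,0,0,-0.05,0.3],[0,0,-0.0005,0,0,-0.05,0.3],[0,0,-0.0005,0,0,-0.05,0.3],[0,0,-0.0005,0,0,-0.05,0.3],[0,0,-0.0005,0,0,-0.05,0.3],[0,0,-0.0005,0,0,-0.05,0.3]]], grip_force=30)

```text
t: 23.93
eef_pos: [0.6206, -0.1241, 0.0092]
tool_rot: [0.0, 0.706, 0.708, -0.001]
contact_force: [-1.8, 0.3, 5.9]
gripper_width: 0.514
grasp_force: 30.6
```

Call:
servo_tool(motion=[[[0,0,-0.01,0,0,0,0.3],[0,0,-0.03,0,0,0,0.3],[0.01,-0.005,-0.06,0,0,0,0.3],[0.03,-0.01,-0.09,0,0,0,0.3],[0.06,-0.02,-0.11,0,0,0,0.3],[0.09,-0.03,-0.12,0,0,0,0.3],[0.12,-0.04,-0.12,0,0,0,0.3],[0.15,-0.05,-0.12,0,0,0,0.3],[0.18,-0.06,-0.12,0,0,0,0.3],[0.21,-0.07,-0.12,0,0,0,0.3],[0.24,-0.08,-0.12,0,0,0,0.3],[0.27,-0.09,-0.12,0,0,0,0.3],[0.29,-0.1,-0.12,0,0,0,0.3],[0.2965,-0.1015,-0.12,0,0,0,0.3],[0.2965,-0.1015,-0.12,0,0,0,0.3],[0.2965,-0.1015,-0.12,0,0,0,0.3]]])

```text
t: 25.27
eef_pos: [0.5185, 0.1715, 0.1287]
tool_rot: [0.0, 0.706, 0.708, -0.001]
contact_force: [-0.3, -1.0, -1.0]
gripper_width: 0.512
grasp_force: 30.9
```

```bash
python3 - <<'E'
from m import *
c=snap('wrist','w11.png'); im=c["img"][0:300,106:406]; cv2.imwrite("pics/w11c.png",cv2.resize(im,None,fx=2,fy=2)[:,:,::-1])
g=c["img"].astype(int).sum(-1)//3; print(c["pose"][:3,3]);v=[int(i) for i in proj(c,(.52,.2095,.042))];print(v,g[v[1]-45:v[1]+45,v[0]].tolist(),g[v[1],v[0]-50:v[0]+50].tolist())
E
python3 go.py 0.5195 0.2095 0.06 90
```

```text
[0.5199 0.2542 0.271 ]
[255, 145] [151, 155, 172, 170, 152, 155, 169, 172, 171, 172, 175, 175, 162, 132, 104, 90, 70, 60, 60, 69, 80, 86, 85, 85, 85, 84, 84, 85, 85, 83, 84, 82, 83, 83, 84, 84, 85, 85, 86, 86, 86, 85, 84, 85, 84, 84, 83, 85, 83, 84, 83, 83, 82, 82, 83, 82, 82, 83, 83, 82, 83, 82, 82, 82, 81, 81, 81, 82, 81, 83, 83, 83, 82, 92, 126, 153, 149, 152, 172, 177, 166, 164, 171, 172, 171, 170, 169, 151, 122, 116] [197, 196, 193, 191, 192, 193, 196, 192, 176, 162, 171, 177, 177, 175, 173, 171, 170, 169, 161, 140, 135, 151, 140, 101, 84, 85, 86, 85, 86, 87, 87, 85, 86, 85, 85, 84, 85, 85, 85, 83, 84, 84, 84, 86, 86, 86, 86, 85, 85, 84, 84, 83, 83, 82, 83, 81, 82, 82, 83, 83, 83, 83, 82, 81, 81, 80, 81, 82, 82, 83, 83, 84, 82, 82, 83, 83, 82, 82, 82, 82, 81, 85, 91, 97, 112, 142, 163, 172, 172, 172, 172, 173, 173, 174, 169, 166, 178, 192, 194, 194]
t 25.32 pos [0.5188 0.1706 0.1286] row [0.0391 0.0009 0.0685] [-0.02  0.03  0.02] q7 -0.75 w 0.514 F [ 0.3063  0.034  -0.6954]
```

View pics/w11c.png

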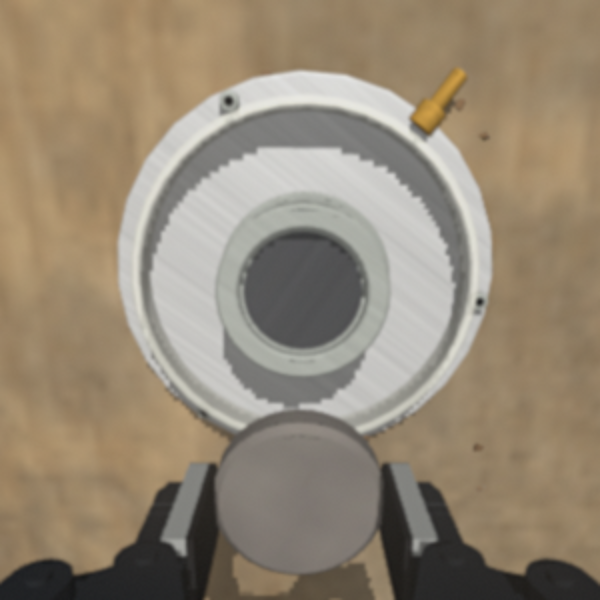

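The stone is held with its centre at about (298,497) in the crop, and the ring mouth is centred at (303,290). Computing the shift.

```bash
python3 - <<'E'
from m import *
c=L("w11"); cam=c["pose"][:3,3]; r=lambda u,v,z:ray(c,u,v,z)-cam
a,b=r(223.8,145,.048),r(290,145,.048);print("mouth x",(a+b)[0]/2,b[0]-a[0]); a,b=r(256.5,112.8,.048),r(256.5,177.5,.048);print("mouth y",(a+b)[1]/2,a[1]-b[1])
a,b=r(213.5,145,.048),r(300.5,145,.048);print("OD x",(a+b)[0]/2,b[0]-a[0])
g=c["img"].astype(int).sum(-1)//3; print(g[200:300,255].tolist())
for z in (.137,.139,.141):
  a,b=r(255,211,z),r(255,286,z);print("stone y",(a+b)[1]/2,a[1]-b[1])
E
```

```text
mouth x 0.001335587844118441 0.050882631516530996
mouth y -0.04407609239750841 0.050259715518988085
OD x 0.0014109568412194462 0.06686989130194443
[118, 131, 152, 161, 148, 111, 98, 102, 101, 101, 106, 121, 136, 137, 137, 138, 133, 125, 121, 124, 125, 124, 124, 123, 123, 120, 122, 120, 121, 120, 121, 121, 121, 121, 121, 120, 121, 121, 120, 121, 120, 121, 120, 120, 120, 120, 119, 120, 119, 120, 120, 120, 120, 119, 119, 120, 118, 119, 118, 118, 119, 119, 118, 120, 120, 120, 119, 120, 120, 119, 120, 120, 119, 120, 120, 120, 120, 119, 119, 118, 118, 117, 116, 118, 117, 116, 106, 90, 89, 84, 79, 75, 76, 75, 75, 75, 75, 75, 75, 75]
stone y -0.0813995827938092 0.04468578674671128
stone y -0.08018446475415854 0.04401872551951244
stone y -0.0789693467145079 0.04335166429231363
```

Call:
servo_tool(motion=[[[0.02,0.001,0.0,0,0,0.02,0.3],[0.039,0.001,0.0,0,0,0.02,0.3],[0.039,0.001,0.02,0,0,0.02,0.3],[0.039,0.001,0.045,0,0,0.02,0.3],[0.039,0.001,0.062,0,0,0.02,0.3],[0.039,0.001,0.07,0,0,0.02,0.3],[0.039,0.001,0.071,0,0,0.02,0.3],[0.039,0.001,0.071,0,0,0.02,0.3]]])

```text
t: 25.98
eef_pos: [0.5194, 0.2101, 0.0575]
tool_rot: [-0.0, 0.707, 0.707, -0.001]
contact_force: [-0.5, -1.0, -0.7]
gripper_width: 0.515
grasp_force: 30.9
```

Call:
servo_tool(motion=[[[0,0,0.002,0,0,0,0.3],[0,0,0.004,0,0,0,0.3],[0,0,0.0055,0,0,0,0.3],[0,0,0.007,0,0,0,0.3],[0,0,0.007,0,0,0,0.3]]])

```text
t: 26.4
eef_pos: [0.5188, 0.211, 0.0506]
tool_rot: [-0.0, 0.706, 0.708, -0.001]
contact_force: [0.1, 0.7, -0.4]
gripper_width: 0.514
grasp_force: 30.9
```

Call:
servo_tool(motion=[[[0,0,0.001,0,0,0,0.3],[0,0,0.002,0,0,0,0.3],[0,0,0.003,0,0,0,0.3],[0,0,0.003,0,0,0,0.3]]])

```text
t: 26.73
eef_pos: [0.5187, 0.211, 0.0473]
tool_rot: [-0.0, 0.706, 0.708, -0.001]
contact_force: [0.5, 0.4, -0.2]
gripper_width: 0.511
grasp_force: 30.9
```

Call:
servo_tool(motion=[[[0,0,0.0007,0,0,0,0.3],[0,0,0.0012,0,0,0,0.3],[0,0,0.0012,0,0,0,0.3]]])

```text
t: 26.98
eef_pos: [0.5188, 0.2111, 0.0472]
tool_rot: [0.0, 0.706, 0.708, -0.001]
contact_force: [-2.6, -1.7, 8.7]
gripper_width: 0.513
grasp_force: 31.7
```

Call:
servo_tool(motion=[[[0,0,0,0,0,0,0.8],[0,0,0,0,0,0,0.8],[0,0,0,0,0,0,0.8],[0,0,-0.005,0,0,0,0.8],[0,0,-0.03,0,0,0,0.9],[0,0,-0.06,0,0,0,1],[-0.03,0,-0.09,0,0,0,1],[-0.06,0,-0.12,0,0,0,1],[-0.08,0,-0.13,0,0,0,1],[-0.08,0,-0.13,0,0,0,1],[-0.08,0,-0.13,0,0,0,1]]])

```text
t: 27.9
eef_pos: [0.5199, 0.1299, 0.1774]
tool_rot: [0.001, 0.707, 0.707, -0.0]
contact_force: [-0.1, 0.6, -0.6]
gripper_width: 0.997
grasp_force: 0.0
```

```bash
python3 go.py 0.495 -0.112 0.2 0; python3 - <<'E'
from m import *
c=snap('wrist','w12.png'); im=c["img"][0:200,156:356]; cv2.imwrite("pics/w12c.png",cv2.resize(im,None,fx=3,fy=3,interpolation=cv2.INTER_CUBIC)[:,:,::-1])
E
```

```text
t 27.90 pos [0.5199 0.1299 0.1774] row [-0.242  -0.0246 -0.0222] [ 0.02  0.01 17.99] q7 -0.63 w 0.997 F [-0.061   0.5994 -0.6284]
```

View pics/w12c.png

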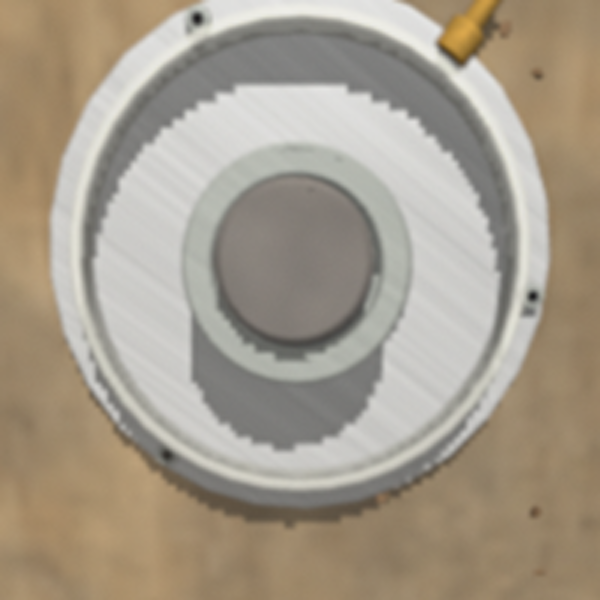

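The smallest stone lies in the ring's mouth at crop (296,258), with an even gap around it. Next is the cap.

Call:
servo_tool(motion=[[[-0.02,-0.002,-0.02,0,0,1.4,1],[-0.04,-0.004,-0.02,0,0,2.8,1],[-0.06,-0.006,-0.02,0,0,4.2,1],[-0.08,-0.008,-0.02,0,0,5.6,1],[-0.1,-0.01,-0.02,0,0,7.0,1],[-0.12,-0.012,-0.02,0,0,8.4,1],[-0.14,-0.014,-0.02,0,0,9.8,1],[-0.16,-0.016,-0.02,0,0,11.2,1],[-0.18,-0.018,-0.02,0,0,12.6,1],[-0.2,-0.02,-0.02,0,0,14.0,1],[-0.22,-0.022,-0.02,0,0,15.4,1],[-0.235,-0.024,-0.02,0,0,16.8,1],[-0.242,-0.0246,-0.02,0.02,0.01,17.99,1],[-0.242,-0.0246,-0.02,0.02,0.01,17.99,1],[-0.242,-0.0246,-0.02,0.02,0.01,17.99,1]]])

```text
t: 29.2
eef_pos: [0.4951, -0.1094, 0.196]
tool_rot: [-0.001, 1.0, 0.004, -0.002]
contact_force: [-0.3, -0.4, -1.2]
gripper_width: 0.998
grasp_force: 0.0
```

```bash
python3 w.py w13 0.496 -0.112 0.017 38; python3 go.py 0.496 -0.112 0.0225 0
python3 - <<'E'
from m import *
c=L("w13"); u,v=[int(round(i)) for i in proj(c,(.496,-.112,.017))]
im=c["img"][v-60:v+60,u-60:u+60]; cv2.imwrite("pics/w13c.png",cv2.resize(im,None,fx=4,fy=4,interpolation=cv2.INTER_CUBIC)[:,:,::-1]); print(u-60,v-60)
E
```

```text
pred 258 163
[259.9 162.7  53.5  53.7] [ 0.4968 -0.1143  0.017 ] dia [0.0606 0.0609] cam [ 0.5794 -0.1087  0.3381]
t 29.25 pos [ 0.4952 -0.109   0.1962] row [0.0013 0.0033 0.1737] [-0.01  0.04  0.1 ] q7 -1.56 w 0.992 F [-0.0996  0.4634 -0.1393]
198 103
```

View pics/w13c.png

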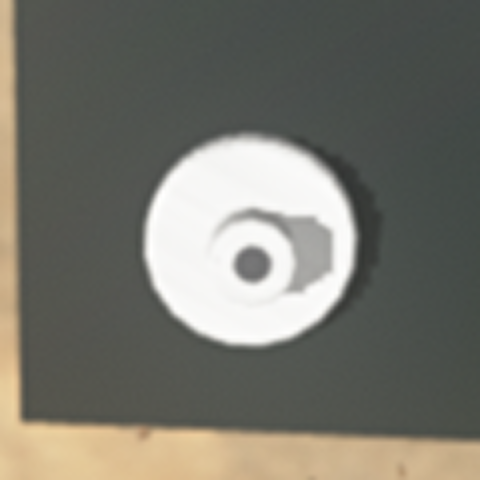

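The cap is at crop (250,240), about 60.6 mm across at the disc height. Its stem has a hole at (252,264). I'll descend around the stem.

Call:
servo_tool(motion=[[[0.0017,0.0043,0.03,-0.01,0.04,0.1,0.7],[0.0017,0.0043,0.07,-0.01,0.04,0.1,0.7],[0.0017,0.0043,0.105,-0.01,0.04,0.1,0.7],[0.0017,0.0043,0.135,-0.01,0.04,0.1,0.7],[0.0017,0.0043,0.155,-0.01,0.04,0.1,0.7],[0.0017,0.0043,0.167,-0.01,0.04,0.1,0.7],[0.0017,0.0043,0.172,-0.01,0.04,0.1,0.7],[0.0017,0.0043,0.173,-0.01,0.04,0.1,0.7],[0.0017,0.0043,0.173,-0.01,0.04,0.1,0.7],[0.0017,0.0043,0.173,-0.01,0.04,0.1,0.7]]], grip_force=20)

```text
t: 30.08
eef_pos: [0.4974, -0.1146, 0.0247]
tool_rot: [0.0, 1.0, -0.002, 0.002]
contact_force: [-0.4, -0.2, -0.5]
gripper_width: 0.704
grasp_force: 0.0
```

```bash
python3 go.py 0.497 -0.1135 0.0225 0; python3 -c "
from m import *
c=L('w13');print(ray(c,261-.4,169-.4,.035))"
```

```text
t 30.08 pos [ 0.4974 -0.1146  0.0247] row [-0.0004 -0.0011  0.0022] [ 0.01 -0.03 -0.05] q7 -1.67 w 0.704 F [-0.4094 -0.1682 -0.5308]
[ 0.4949 -0.1148  0.035 ]
```

Call:
servo_tool(motion=[[[-0.0005,0,0.001,0,-0.03,-0.05,0.5],[-0.0005,0,0.001,0,-0.03,-0.05,0.1],[-0.0005,0,0.001,0,-0.03,-0.05,0.1],[-0.0005,0,0.001,0,-0.03,-0.05,0.1],[-0.0005,0,0.001,0,-0.03,-0.05,0.1],[-0.0005,0,0.001,0,-0.03,-0.05,0.1],[-0.0005,0,0.001,0,-0.03,-0.05,0.1]]])

```text
t: 30.67
eef_pos: [0.4964, -0.1152, 0.0234]
tool_rot: [0.0, 1.0, -0.001, -0.0]
contact_force: [-0.8, -0.7, 6.6]
gripper_width: 0.257
grasp_force: 19.9
```

Call:
servo_tool(motion=[[[0,0,0,0,0,0,0.55],[0,0,0,0,0,0,0.55],[0,0,0,0,0,0,0.55],[0,0,0,0,0,-1.4,0.55],[0,0,0,0,0,-2.8,0.55],[0,0,0,0,0,-4.2,0.55],[0,0,0,0,0,-5.6,0.55],[0,0,0,0,0,-7,0.55],[0,0,0,0,0,-8.4,0.55],[0,0,0,0,0,-9.8,0.55],[0,0,0,0,0,-11.2,0.55],[0,0,0,0,0,-12.6,0.55],[0,0,0,0,0,-14,0.55],[0,0,0,0,0,-15.4,0.55],[0,0,0,0,0,-16.8,0.55],[0,0,0,0,0,-18,0.55],[0,0,0,0,0,-18,0.55],[0,0,0,0,0,-18,0.55]]])

```text
t: 32.17
eef_pos: [0.4958, -0.1151, 0.0226]
tool_rot: [-0.001, 0.709, 0.705, -0.001]
contact_force: [0.5, -0.2, -0.4]
gripper_width: 0.551
grasp_force: 0.0
```

```bash
python3 go.py 0.497 -0.114 0.0235 90
```

```text
t 32.17 pos [ 0.4958 -0.1151  0.0226] row [ 0.0011  0.0012 -0.0009] [-0.02  0.   -0.06] q7 -0.41 w 0.551 F [ 0.4924 -0.2233 -0.4443]
```

Call:
servo_tool(motion=[[[0,0,0,0,0,-0.05,0.1],[0,0,0,0,0,-0.05,0.1],[0,0,0,0,0,-0.05,0.1],[0,0,0,0,0,-0.05,0.1],[0,0,0,0,0,-0.05,0.1],[0,0,0,0,0,-0.05,0.1],[0,0,0,0,0,-0.05,0.1]]], grip_force=40)

```text
t: 32.75
eef_pos: [0.4958, -0.115, 0.0229]
tool_rot: [-0.0, 0.706, 0.708, -0.001]
contact_force: [-2.6, 0.6, 5.7]
gripper_width: 0.248
grasp_force: 39.1
```

Call:
servo_tool(motion=[[[0,0,-0.01,0,0,0,0.1],[0,0,-0.03,0,0,0,0.1],[0.01,0.001,-0.06,0,0,0,0.1],[0.03,0.003,-0.09,0,0,0,0.1],[0.06,0.005,-0.11,0,0,0,0.1],[0.09,0.008,-0.12,0,0,0,0.1],[0.12,0.01,-0.12,0,0,0,0.1],[0.15,0.013,-0.12,0,0,0,0.1],[0.18,0.015,-0.12,0,0,0,0.1],[0.21,0.017,-0.12,0,0,0,0.1],[0.24,0.02,-0.12,0,0,0,0.1],[0.265,0.022,-0.12,0,0,0,0.1],[0.28,0.023,-0.12,0,0,0,0.1],[0.287,0.023,-0.12,0,0,0,0.1],[0.287,0.023,-0.12,0,0,0,0.1],[0.287,0.023,-0.12,0,0,0,0.1]]])

```text
t: 34.08
eef_pos: [0.5181, 0.1712, 0.1425]
tool_rot: [-0.0, 0.706, 0.708, -0.001]
contact_force: [0.0, -0.7, -2.0]
gripper_width: 0.252
grasp_force: 39.5
```

```bash
python3 go.py 0.519 0.2105 0.09 90; python3 - <<'E'
from m import *
c=snap('wrist','w14.png'); im=c["img"][0:300,106:406]; cv2.imwrite("pics/w14c.png",cv2.resize(im,None,fx=2,fy=2)[:,:,::-1])
g=c["img"].astype(int).sum(-1)//3; print(c["pose"][:3,3]);v=[int(i) for i in proj(c,(.52,.21,.056))];print(v,g[v[1]-50:v[1]+50,v[0]].tolist(),g[v[1],v[0]-50:v[0]+50].tolist())
E
```

```text
t 34.08 pos [0.5181 0.1712 0.1425] row [0.0393 0.0011 0.0524] [-0.02  0.02  0.03] q7 -0.81 w 0.252 F [ 0.0375 -0.651  -2.0296]
[0.5196 0.2539 0.2848]
[255, 144] [192, 181, 169, 163, 155, 146, 153, 166, 156, 147, 160, 166, 165, 165, 168, 168, 161, 134, 102, 102, 122, 132, 132, 126, 123, 122, 122, 120, 121, 120, 119, 118, 120, 119, 119, 119, 120, 120, 119, 119, 120, 119, 119, 120, 120, 118, 118, 118, 118, 119, 119, 119, 118, 119, 119, 119, 118, 119, 119, 119, 120, 119, 119, 118, 119, 119, 120, 120, 119, 118, 117, 116, 117, 117, 115, 103, 83, 80, 90, 97, 105, 134, 165, 169, 165, 166, 164, 155, 140, 139, 143, 161, 178, 156, 154, 181, 205, 208, 201, 190] [189, 190, 191, 192, 191, 191, 189, 187, 186, 184, 179, 163, 156, 166, 170, 169, 170, 170, 170, 169, 163, 145, 120, 101, 100, 111, 118, 119, 120, 120, 121, 121, 122, 123, 124, 124, 124, 124, 123, 124, 123, 123, 123, 123, 122, 122, 121, 121, 120, 119, 119, 118, 118, 118, 118, 118, 118, 118, 118, 119, 118, 120, 120, 120, 121, 121, 121, 123, 123, 122, 122, 122, 122, 123, 123, 124, 124, 122, 114, 106, 107, 108, 105, 119, 146, 164, 167, 165, 166, 166, 165, 165, 160, 160, 176, 188, 189, 187, 187, 186]
```

View pics/w14c.png

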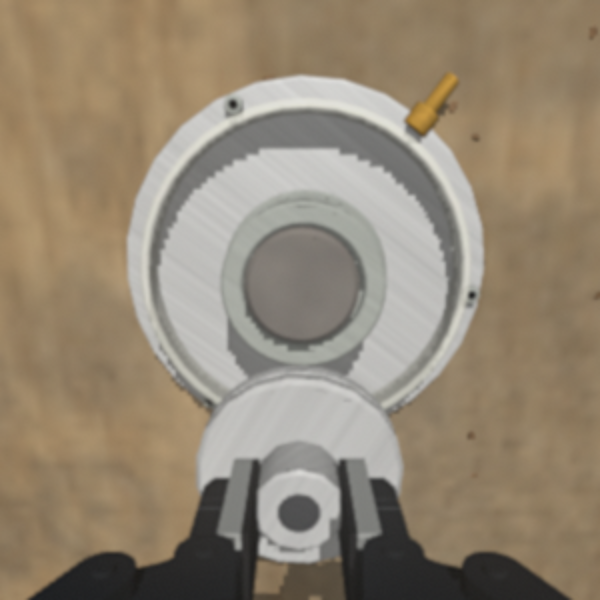

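```bash
python3 - <<'E'
from m import *
c=L("w14"); cam=c["pose"][:3,3]; r=lambda u,v,z:ray(c,u,v,z)-cam
a,b=r(256.5,112.3,.0545),r(256.5,170,.0545);print("stone y",(a+b)[1]/2,a[1]-b[1])
a,b=r(229,144,.0545),r(285,144,.0545);print("stone x",(a+b)[0]/2,b[0]-a[0])
a,b=r(206,238,.1325),r(307,238,.1325);print("cap x",(a+b)[0]/2,b[0]-a[0])
E
```

```text
stone y -0.04197848336618533 0.045861721295115204
stone x 0.0012897419959097267 0.04439996778066674
cap x 0.0007944868639263858 0.059089305756358346
```

The cap is held level, its disc centred at about crop x 301. The stone is at (302,282). Moving over it.

Call:
servo_tool(motion=[[[0.02,0.0007,0.0,0,0,0.02,0.1],[0.04,0.0007,0.0,0,0,0.02,0.1],[0.04,0.0007,0.02,0,0,0.02,0.1],[0.04,0.0007,0.04,0,0,0.02,0.1],[0.04,0.0007,0.055,0,0,0.02,0.1],[0.04,0.0007,0.062,0,0,0.02,0.1],[0.04,0.0007,0.062,0,0,0.02,0.1],[0.04,0.0007,0.062,0,0,0.02,0.1]]])

```text
t: 34.8
eef_pos: [0.5191, 0.2111, 0.0808]
tool_rot: [-0.0, 0.707, 0.707, -0.001]
contact_force: [-0.3, -0.3, -1.2]
gripper_width: 0.249
grasp_force: 39.5
```

Call:
servo_tool(motion=[[[0,0,0.002,0,0,0,0.1],[0,0,0.004,0,0,0,0.1],[0,0,0.006,0,0,0,0.1],[0,0,0.0075,0,0,0,0.1],[0,0,0.0075,0,0,0,0.1]]])

```text
t: 35.22
eef_pos: [0.5187, 0.212, 0.073]
tool_rot: [-0.0, 0.707, 0.708, -0.001]
contact_force: [-0.8, 0.1, -1.3]
gripper_width: 0.249
grasp_force: 39.5
```

Already below the stone's top with no contact. Continuing.

Call:
servo_tool(motion=[[[0,0,0.001,0,0,0,0.1],[0,0,0.002,0,0,0,0.1],[0,0,0.003,0,0,0,0.1],[0,0,0.004,0,0,0,0.1],[0,0,0.004,0,0,0,0.1]]])

```text
t: 35.63
eef_pos: [0.5186, 0.212, 0.0689]
tool_rot: [-0.0, 0.707, 0.708, -0.001]
contact_force: [-0.0, -0.2, -2.2]
gripper_width: 0.252
grasp_force: 39.5
```

Call:
servo_tool(motion=[[[0,0,0.0007,0,0,0,0.1],[0,0,0.0012,0,0,0,0.1],[0,0,0.0012,0,0,0,0.1]]])

```text
t: 35.88
eef_pos: [0.5188, 0.2122, 0.068]
tool_rot: [-0.0, 0.707, 0.708, -0.001]
contact_force: [-0.6, -0.4, -1.1]
gripper_width: 0.248
grasp_force: 39.8
```

Call:
servo_tool(motion=[[[0,0,0.0006,0,0,0,0.1],[0,0,0.0008,0,0,0,0.1],[0,0,0.0008,0,0,0,0.1]]])

```text
t: 36.13
eef_pos: [0.5189, 0.2122, 0.068]
tool_rot: [0.0, 0.707, 0.708, -0.001]
contact_force: [-2.4, -2.1, 8.0]
gripper_width: 0.252
grasp_force: 40.5
```

Seated at z 0.068, exactly as expected. Release, rise and look.

Call:
servo_tool(motion=[[[0,0,0,0,0,0,0.7],[0,0,0,0,0,0,0.7],[0,0,0,0,0,0,0.7],[0,0,0,0,0,0,0.7],[0,0,-0.01,0,0,0,0.7],[0,0,-0.03,0,0,0,0.7],[0,0,-0.06,0,0,0,0.8],[-0.03,0,-0.09,0,0,0,0.8],[-0.06,0,-0.12,0,0,0,0.8],[-0.09,0,-0.12,0,0,0,0.8],[-0.09,0,-0.12,0,0,0,0.8],[-0.09,0,-0.12,0,0,0,0.8]]])

```text
t: 37.13
eef_pos: [0.5195, 0.1198, 0.1879]
tool_rot: [0.001, 0.708, 0.706, -0.001]
contact_force: [0.2, 0.1, 0.5]
gripper_width: 0.796
grasp_force: 0.0
```

```bash
python3 - <<'E'
from m import *
c=snap('wrist','w15.png'); s=bot.read_camera("side")
a=cv2.resize(c["img"][0:150,181:331],None,fx=2.66,fy=2.66,interpolation=cv2.INTER_CUBIC)
u,v=[int(i) for i in proj(s,(.52,.21,.04))]
b=cv2.resize(s["img"][v-40:v+40,u-40:u+40],(399,399),interpolation=cv2.INTER_CUBIC)
cv2.imwrite("pics/f.png",np.hstack([a[:399,:399],b])[:,:,::-1])
W=s; print([np.round(ray(W,*blobs(W,[p],12)[0][:2],z),4).tolist() for p,z in [((207,191),.03),((213,159),.018)]])
E
```

```text
[[0.6109, -0.2322, 0.03], [0.4941, -0.349, 0.018]]
```

View pics/f.png

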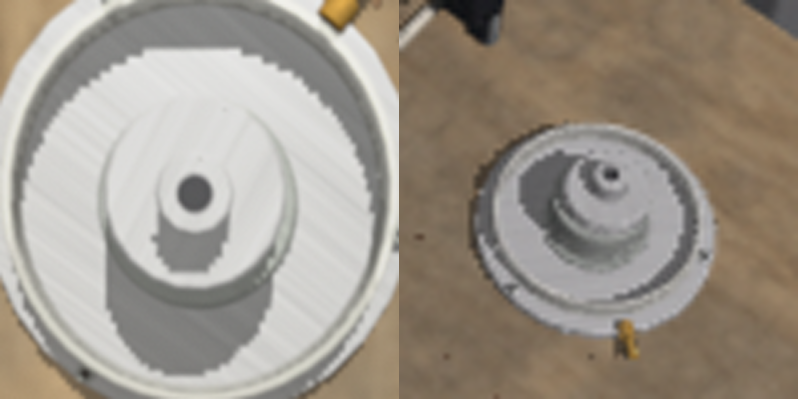

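The left half shows the cap concentric on the stack, with its stem hole at (194,192). The right half, the side view, shows the stack standing upright and level. The tin hasn't moved. The spare stone's reading here is off because I changed the mask threshold, and nothing has touched the stone. Handing in.

```bash
python3 -c "
from station import bot
print(bot.hand_in())"
```

```text
the job is handed in; nothing more can be done
None
```

The cell is built up as asked (mid-sized stone, ring, smallest stone, cap), each part seated and let go in order, and the job was handed in at about 37 s of the 109 s allowed; hand-in returned no verdict, the tin read within about 2 mm of its start, and I never went near the largest stone, though its last position check was unreliable.

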